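Snap clock inserts into a pine blank and stack the emptied tray

ROBOT

A 6-joint arm with a two-finger parallel gripper is mounted at the origin on the work surface. World frame = base frame: x ahead of the robot, y to its left, z up, the work surface at z = 0. Lengths are in mm, angles in rad, forces in N, time in s.
With the tool pointing down it reaches from about 325 to 900 mm from the base axis. Payload 6.1 kg.
Tool frame: the origin (TCP) lies between the finger pads; the fingertips stand 22 mm ahead of it and the grasp point (between the pads) lies 3 mm ahead of it (ctrl.nose_length is the distance from the TCP to the fingertips, in mm); x points along the fingers, z is the direction in which the jaws open and shut, and the axes are right-handed (so a half turn about x gives the same grasp; the last joint's range is limited). The gripper opens to 85 mm and grips with 20 to 120 N. Pads are 22 mm wide; open, the fingers measure 114 mm over their backs; the gripper's body (76 mm by 85 mm) begins 54 mm behind the grasp point. The pads swing forward as they close: fully open they stand 13 mm farther back than shut.
Start: joints at [-1.332, 0.22, 1.526, -0, 1.395, -0.126], TCP at [222.969, -583.867, 253.3] pointing down, gripper open.
Joint ranges: [-2.98, 2.98], [-0.91, 2.08], [0.09, 2.57], [-1.24, 4.39], [0.2, 2.65], [-2.68, 2.68]. Speed limits (rad/s): [2.57, 2.57, 3.01, 3.14, 3.14, 3.14].

INTERFACE

Orientations are given as a unit quaternion [x, y, z, w].
In Python, from rig import ctrl gives the robot as it stands.
- The arm moves only by the tool send_rows, never from a script. Its argument "deltas" is a list of rows, each an object of numbers: "gripper": the closure, from 0 (fully open) to 1 (shut); "x", "y", "z": the shift along the tool's x, y, z in cm; "rx", "ry", "rz": the turn, a rotation vector about the tool's x, y, z in rad. In form: [{"gripper": .., "x": .., "y": .., "z": .., "rx": .., "ry": .., "rz": ..}, ...]. A call has 1 to 5 rows; each row is the pose to reach, as a shift and turn from the pose measured when the call began, along the tool's axes at that moment; what a row does not reach only later rows make up. A row lasts 1/8 s, in which the tool goes at most 62.5 mm and 10.7 degrees, less where a joint would pass 70% of its speed; a pose out of reach is approached as far as the arm can. A call with a gripper value outside its range is refused whole. The fingers move at their own pace and stop on an object; "squeeze" is the grip in N (left out, the last holds). Time passes only in rows, so rows that repeat a pose let the fingers close. It gives the time, the measured TCP pose, the force and the opening at its end, in the units of the state.
- ctrl.get_obs(): the state, without advancing time (a new reading comes with each control period).
- ctrl.snapshot(name): name is "scene" or "top" or "wrist"; returns a dict with "color" (480x640x3 uint8, blue, green, red), "intrinsics" (3x3 intrinsics, pixels), "dist" ([k1, k2, p1, p2, k3] as OpenCV has them; the pictures are not rectified), "R" (3x3) and "t" (3): a world point X has camera coordinates R X + t; the wrist camera has in their place "T_tool_cam" (4x4, takes a point from camera to tool coordinates, whose origin is the TCP and whose axes are the tool frame's). Camera axes: x right, y down, z forward; pixel columns grow to the right and rows downward; lengths in mm; the calibration is good to about 2 mm. A picture is of the moment at which its call begins: read the wrist's pose just before it. There is no depth.
- ctrl.job_done(): hands the job in, once; it reports no verdict.
The state is a dict: "clock": time; "qpos": joint angles; "dq": joint speeds; "joint_torque": joint torques, N m; "tool_pos": TCP position; "tcp_rot": TCP orientation; "ft_force": force on the tool from outside, world axes, zero at the start; "ft_torque": the same for the moment, N m; "grip_width": finger opening in mm.
Only numpy, scipy, OpenCV 4.12 (cv2) and the standard library are available. Lean on these libraries where they do the work, as an engineer would, in place of code of your own. Each camera call takes 0.05 s, during which the arm holds its last target.

TASK

Fit every clock in the blue tray into the pine blank: set each one, dial up, into a recess of its own and press it straight down with the wooden pusher, not with the fingers, until it snaps home with its brass rim flat on the wood. Stand the pusher back in its stand, and stack the emptied blue tray squarely on the black one so that its corners lock. Leave the glue, mug and brush where they are.

Things in the scene. Friction and masses are not known exactly. Their poses are not given: they have to be found in the camera images.
- clock0_rim (a point): Clock insert: brass rim 40 mm across, 6 mm thick, white dial on top; below it a black barrel 14 mm tall, 31 mm across, its foot tapered to 25 mm. 45 g. Starts upright, dial up, in a pocket of the blue tray; grip by the rim. There are 3 or 4 clocks (absent ones: None). Point: centre of the rim, half-way through its thickness, 17 mm above the barrel's foot and 3 mm below the dial; z up out of the dial.
- clock1_rim (a point): Clock insert like clock0 (None if absent). Point: centre of the rim, half-way through its thickness, 17 mm above the barrel's foot and 3 mm below the dial; z up out of the dial.
- clock2_rim (a point): Clock insert like clock0 (None if absent). Point: centre of the rim, half-way through its thickness, 17 mm above the barrel's foot and 3 mm below the dial; z up out of the dial.
- clock3_rim (a point): Clock insert like clock0 (None if absent). Point: centre of the rim, half-way through its thickness, 17 mm above the barrel's foot and 3 mm below the dial; z up out of the dial.
- seat0 (a point): Recess in the fixed pine blank (256 x 70 mm): 34 mm across, 16 mm deep, one of four alike, 64 mm apart in a row along x. Any clock fits any one. Point: centre of the mouth, level with the wood's top, 40 mm above the bench; x along the blank, z up.
- seat1 (a point): Recess like seat0. Three sprung catches stand out from its wall 6 mm below the mouth. A clock set in loosely stands upright on them, its rim centre about 11 mm above this point. Point: centre of the mouth, level with the wood's top, 40 mm above the bench; x along the blank, z up.
- seat2 (a point): Recess like seat0. Pressed straight down with about 10 to 15 N, a clock goes 8 mm further, the catches snap over its barrel and hold it, and its rim lies on the wood: rim centre 3 mm above this point. Point: centre of the mouth, level with the wood's top, 40 mm above the bench; x along the blank, z up.
- seat3 (a point): Recess like seat0. Point: centre of the mouth, level with the wood's top, 40 mm above the bench; x along the blank, z up.
- pusher_handle (a point): Wooden hand pusher, 74 mm tall, 140 g, standing in its stand: a round head 34 mm across and 24 mm tall, above it a round handle 22 mm across and 50 mm tall. The 6 mm shoulder between them can take the fingertips' thrust. Point: on the axis half-way up the handle, 47 mm above the pressing face; z up along the handle.
- pusher_face (a point): Centre of the pusher's flat red pressing face, its underside, 34 mm across; z points up the handle.
- stand_floor (a point): Dark wooden stand of the pusher, fixed, 72 x 72 mm, 18 mm tall, with a round well 40 mm across and 10 mm deep. Point: centre of the well's floor, 8 mm above the bench, where the pusher's face rests; z up.
- blue_tray_rib (a point): Blue stacking tray, loose, 300 g, 204 x 128 mm (x, y), rim 50 mm high, walls and floor 4 mm. A lifting rib 10 mm thick runs through its middle along x, top 44 mm above the underside. Either side of it are two square 36 mm pockets (centres +-41.5 mm in x, +-33 mm in y) between ribs 5 mm high, which hold the clocks. Point: middle of the lifting rib, 36 mm above the tray's underside; x along the tray, z up.
- black_tray_rib (a point): Black stacking tray, loose, empty, 450 g, same shape. Flared lugs at the corners of both trays stand 9 mm above the rim and reach 6 mm beyond the walls. A tray set squarely on another stands on its rim between those lugs, 50 mm higher, with 2 to 3 mm of play. Point: middle of the lifting rib, 36 mm above the tray's underside; x along the tray, z up.
- glue: Yellow glue bottle, 48 mm across, 130 mm tall, a bystander; origin at the centre of its underside.
- mug: White mug, 76 mm across, 85 mm tall, a bystander; origin at the centre of its underside.
- dustbrush: Flat brush with a brown wooden handle lying on the bench, a bystander; origin under its middle.

How it is judged:
By the outcome, as a careful person would: the job done as asked, in the order asked, and still so for the second after the job is handed in, with the robot touching nothing.
Of clock0, clock1, clock2, clock3 only 3 to 4 are there at a start; the rules pass over those that are not, and their reading is None.
At some moment in a run one of blue_tray, black_tray may be knocked a few centimetres aside while the robot is not near it.
It also fails if it takes over 210 s, if anything falls off the work surface, if the arm or the gripper's body presses on something with over 40 N, if the wrist force passes 120 N, or if a joint passes its speed limit or range.

## Working session

There is one attempt and no reset: what is moved stays moved. The work goes in short steps, Python scripts to look and compute and a tool call to move; the robot and the scene stay as the last step left them, time stands still between calls to the robot, and variables do not carry over. Pictures are saved under pics/ and viewed, and the job is handed in when it is done.

Besides the shell and the picture viewer there is one more tool, called after "Call:" by a JSON object that holds its "method" and its "body". send_rows: Moves the arm, as the interface text tells. Its arguments: {"type":"object","properties":{"deltas":{"type":"array"},"squeeze":{"type":"number"}},"required":["deltas"]}

```bash
ls; mkdir -p pics; python3 - <<'E'
from rig import ctrl
import cv2
print(ctrl.get_obs(), ctrl.nose_length)
for n in ("scene","top","wrist"):
    s=ctrl.snapshot(n); cv2.imwrite(f"pics/{n}0.png",s["color"])
    print(n,{k:v for k,v in s.items() if k!="color"})
E
```

```text
pics
{'clock': 0.0, 'qpos': array([-1.33208576e+00,  2.21255080e-01,  1.52761141e+00, -1.60904104e-05,
        1.39472145e+00, -1.26079095e-01]), 'dq': array([-5.50010696e-04,  6.09822488e-05,  9.88355641e-05,  6.72017720e-04,
        1.30216048e-03,  7.80713630e-04]), 'joint_torque': array([ 8.72925898e-05, -4.96896207e+01, -3.89390731e+01, -2.73367668e-04,
        1.10651136e-02, -9.74858040e-06]), 'tool_pos': array([ 222.83834529, -583.31333561,  252.18111981]), 'tcp_rot': array([ 0.40147822,  0.58292878, -0.40054666,  0.5818691 ]), 'ft_force': array([-0.24863823, -0.5598776 ,  0.73781938]), 'ft_torque': array([-0.01758704, -0.02513561,  0.05390155]), 'grip_width': 85.54705216810129} 22.0
scene {'intrinsics': array([[519.10226113,   0.        , 317.64848737],
       [  0.        , 519.10226113, 234.48712887],
       [  0.        ,   0.        ,   1.        ]]), 'dist': array([-0.07263516,  0.        ,  0.        ,  0.        ,  0.        ]), 'R': array([[ 0.6532214 ,  0.75709789, -0.01022685],
       [ 0.63437544, -0.55461084, -0.53849291],
       [-0.41336377,  0.34526743, -0.842
[... 448 characters left out ...]
0.01267932, -0.98962937]]), 't': array([   9.31379365,  610.40845934, 1446.36417019])}
wrist {'intrinsics': array([[375.34915746,   0.        , 322.82873265],
       [  0.        , 375.34915746, 234.57262818],
       [  0.        ,   0.        ,   1.        ]]), 'dist': array([-0.01995428,  0.        ,  0.        ,  0.        ,  0.        ]), 'T_tool_cam': array([[-5.80902204e-04, -3.17326379e-01,  9.48316209e-01,
        -1.21945887e+02],
       [ 3.99633136e-05, -9.48316375e-01, -3.17326411e-01,
         8.24720007e+01],
       [ 9.99999830e-01, -1.46437753e-04,  5.63560486e-04,
        -1.22586627e+00],
       [ 0.00000000e+00,  0.00000000e+00,  0.00000000e+00,
         1.00000000e+00]])}
```

View pics/scene0.png

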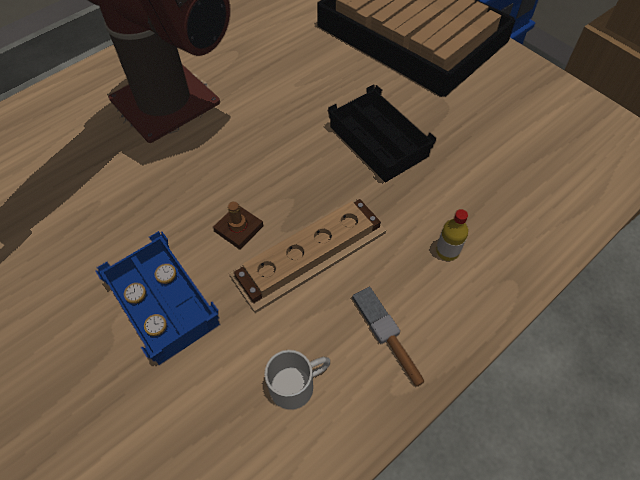

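View pics/top0.png

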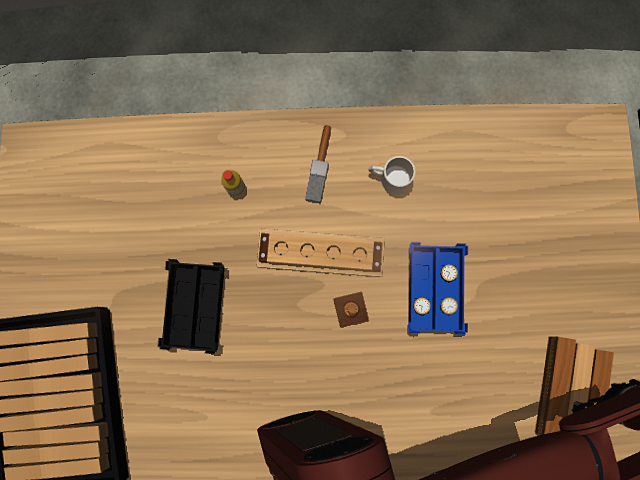

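View pics/wrist0.png

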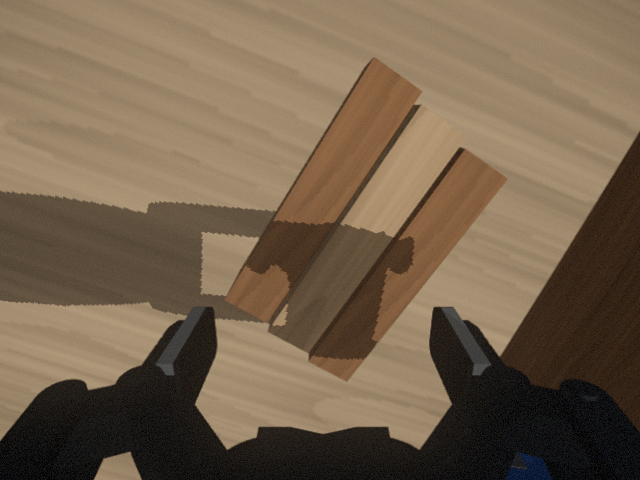

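The scene shows three clocks in the blue tray (top image about (450,272), (422,306), (449,306)). The black tray is near (193,307), the blank at (320,253) and the stand at (351,309). Next I'll enlarge the top view and write helpers.

```bash
cat > h.py <<'E'
import numpy as np, cv2, json, time
from scipy.spatial.transform import Rotation as Ro
from rig import ctrl
def cam(name):
    o=ctrl.get_obs(); s=ctrl.snapshot(name)
    if name=="wrist":
        T=np.eye(4);T[:3,:3]=Ro.from_quat(o["tcp_rot"]).as_matrix();T[:3,3]=o["tool_pos"]
        M=np.linalg.inv(T@s["T_tool_cam"]); s["R"]=M[:3,:3]; s["t"]=M[:3,3]
    return s
def save(s,fn):
    cv2.imwrite(f"pics/{fn}.png",s["color"]); np.savez(f"pics/{fn}.npz",**{k:s[k] for k in("intrinsics","dist","R","t")})
def load(fn):
    return dict(np.load(f"pics/{fn}.npz"),color=cv2.imread(f"pics/{fn}.png"))
def p2w(s,px,z):
    p=cv2.undistortPoints(np.array(px,float).reshape(-1,1,2),s["intrinsics"],s["dist"]).reshape(-1,2)
    d=np.c_[p,np.ones(len(p))]@s["R"]; c=-s["R"].T@s["t"]
    return c+d*((z-c[2])/d[:,2])[:,None]
def w2p(s,X):
    r,_=cv2.Rodrigues(s["R"])
    return cv2.projectPoints(np.array(X,float).reshape(-1,1,3),r,s["t"],s["intrinsics"],s["dist"])[0].reshape(-1,2)
def crop(s,fn,x0,y0,x1,y1,k):
    cv2.imwrite(f"pics/{fn}.png",cv2.resize(s["color"][y0:y1,x0:x1],None,fx=k,fy=k,interpolation=cv2.INTER_CUBIC))
def st():
    o=ctrl.get_obs();R=Ro.from_quat(o["tcp_rot"]).as_matrix()
    print("t %.2f pos %s grip %.1f F %s q6 %.2f"%(o["clock"],o["tool_pos"].round(1),o["grip_width"],o["ft_force"].round(1),o["qpos"][5]));print(R.round(3).tolist())
    return o,R
def go(target,zdir=None,n=5):
    """delta needed in tool axes: target xyz world; zdir: wanted world yaw (rad) of tool z (mod pi), tool pointing down"""
    o=ctrl.get_obs();R=Ro.from_quat(o["tcp_rot"]).as_matrix()
    d=R.T@(np.array(target)-o["tool_pos"])/10
    out=dict(zip("xyz",d.round(2)))
    if zdir is not None:
        best=None
        for k in(0,np.pi):
            x=np.array([0,0,-1.]);z=np.array([np.cos(zdir+k),np.sin(zdir+k),0]);W=np.c_[x,np.cross(z,x),z]
            v=Ro.from_matrix(R.T@W).as_rotvec()
            if best is None or np.linalg.norm(v)<np.linalg.norm(best): best=v
        out.update(zip(("rx","ry","rz"),best.round(3)))
    print("t %.2f"%o["clock"],"pos",o["tool_pos"].round(1),"q",o["qpos"].round(2),"-> delta",{k:float(v) for k,v in out.items()},"dist cm %.1f"%np.linalg.norm(d))
E
python3 - <<'E'
from h import *
s=cam("top");save(s,"t1")
crop(s,"c1",400,230,480,345,5);crop(s,"c2",150,250,240,360,5);crop(s,"c3",250,220,395,335,5)
E
```

```text
(no output)
```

View pics/c1.png

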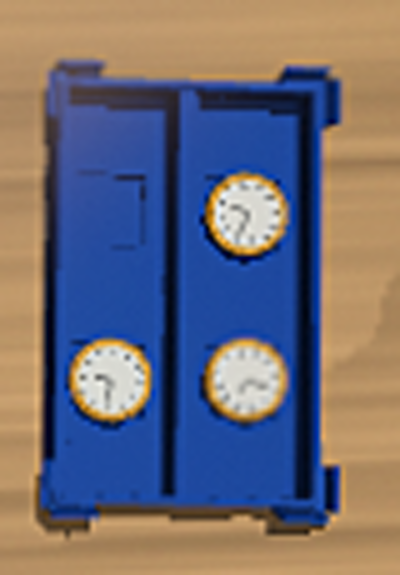

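View pics/c2.png

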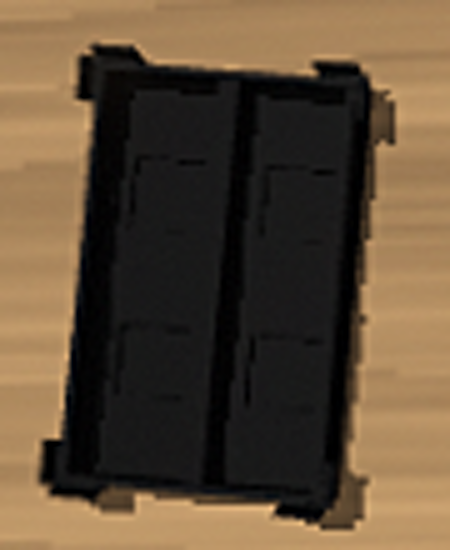

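View pics/c3.png

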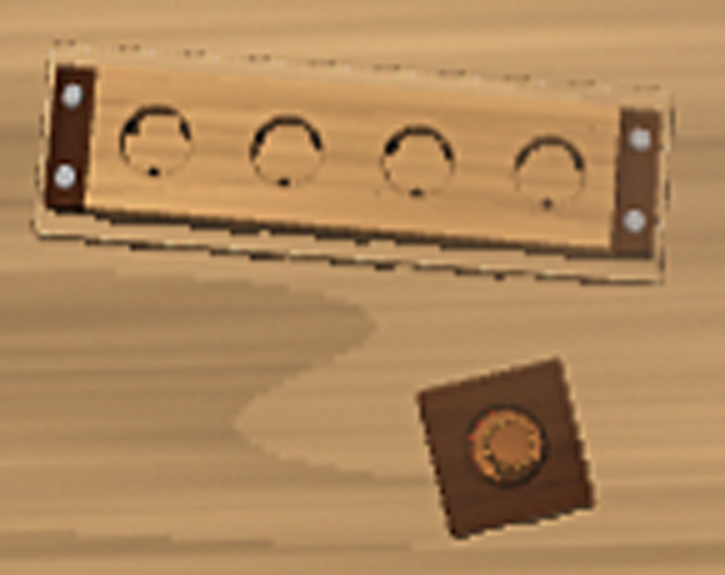

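```bash
python3 - <<'E'
from h import *
s=load("t1")
def c(pts,off,z):
    r=p2w(s,(np.array(pts,float)+.5)/5-.5+np.array(off),z); print(r[:,:2].round(1).tolist()); return r
print("clocks");c([(246,214),(110,380),(246,380)],(400,230),24)
print("seats");r=c([(156,141),(287,152),(418,161),(549,172)],(250,220),40);print(np.linalg.norm(np.diff(r,axis=0),axis=1))
print("handle top");c([(508,446)],(250,220),82)
print("stand corners");r=c([(416,393),(558,357),(594,503),(453,538)],(250,220),18);print(r.mean(0))
print("blank corners");r=c([(55,66),(660,107),(655,257),(45,210)],(250,220),40);print(r.mean(0))
print("blue outer rim corners");r=c([(52,72),(330,84),(325,515),(42,500)],(400,230),50);print(r.mean(0))
print("black");r=c([(98,66),(365,80),(330,500),(62,485)],(150,250),50);print(r.mean(0))
print("blue rib ends top");r=c([(180,90),(170,495)],(400,230),44);print(r.mean(0))
print("black rib ends top");r=c([(240,80),(212,485)],(150,250),44);print(r.mean(0))
s=load("t1")
E
```

```text
clocks
[[513.5, -326.9], [434.7, -256.1], [432.4, -322.8]]
seats
[[584.2, 82.1], [577.0, 18.5], [570.8, -44.9], [563.6, -108.3]]
[64.00394631 63.73536958 63.72817762]
handle top
[[430.9, -82.4]]
stand corners
[[459.5, -40.9], [475.0, -110.7], [403.6, -125.7], [388.7, -56.7]]
[431.67927695 -83.50690613  18.        ]
blank corners
[[622.5, 130.9], [593.8, -163.4], [520.7, -158.0], [551.9, 136.7]]
[572.22655819 -13.4575256   40.        ]
blue outer rim corners
[[583.1, -231.0], [573.2, -366.4], [366.2, -352.7], [378.2, -217.1]]
[ 475.18000237 -291.77733727   50.        ]
black
[[553.6, 354.9], [543.5, 223.3], [342.6, 242.2], [351.5, 372.7]]
[447.80962834 298.236247    50.        ]
blue rib ends top
[[573.2, -293.9], [378.4, -279.5]]
[ 475.79162626 -286.66724005   44.        ]
black rib ends top
[[545.7, 285.8], [350.4, 300.6]]
[448.02313171 293.18644166  44.        ]
```

```bash
python3 - <<'E'
from h import *
st(); go([475,-291,200],-0.06)
E
```

```text
t 0.20 pos [ 222.9 -583.5  252.6] grip 85.2 F [ 0.7  0.7 -0.3] q6 -0.13
[[-0.0, 0.934, 0.357], [0.001, 0.357, -0.934], [-1.0, 0.0, -0.001]]
t 0.20 pos [ 222.9 -583.5  252.6] q [-1.33  0.22  1.53 -0.    1.39 -0.13] -> delta {'x': 5.29, 'y': 33.99, 'z': -18.33, 'rx': -1.146, 'ry': -0.001, 'rz': -0.001} dist cm 39.0
```

Call:
{"method": "send_rows", "body": {"deltas": [{"gripper": 0, "x": 0.7, "y": 4.8, "z": -2.6, "rx": -0.16}, {"gripper": 0, "x": 1.4, "y": 9.6, "z": -5.2, "rx": -0.32}, {"gripper": 0, "x": 2.1, "y": 14.4, "z": -7.8, "rx": -0.48}, {"gripper": 0.3, "x": 2.8, "y": 19.2, "z": -10.4, "rx": -0.64}, {"gripper": 0.3, "x": 3.5, "y": 24, "z": -13, "rx": -0.8}]}}

```text
invalid input
```

```bash
python3 - <<'E'
from h import *
st(); go([475,-291,200],-0.06)
E
```

```text
t 0.20 pos [ 222.9 -583.5  252.6] grip 85.2 F [ 0.7  0.7 -0.3] q6 -0.13
[[-0.0, 0.934, 0.357], [0.001, 0.357, -0.934], [-1.0, 0.0, -0.001]]
t 0.20 pos [ 222.9 -583.5  252.6] q [-1.33  0.22  1.53 -0.    1.39 -0.13] -> delta {'x': 5.29, 'y': 33.99, 'z': -18.33, 'rx': -1.146, 'ry': -0.001, 'rz': -0.001} dist cm 39.0
```

Probably every row needs all the fields.

Call:
{"method": "send_rows", "body": {"deltas": [{"gripper": 0, "x": 0.7, "y": 4.8, "z": -2.6, "rx": -0.16, "ry": 0, "rz": 0}, {"gripper": 0, "x": 1.4, "y": 9.6, "z": -5.2, "rx": -0.32, "ry": 0, "rz": 0}, {"gripper": 0, "x": 2.1, "y": 14.4, "z": -7.8, "rx": -0.48, "ry": 0, "rz": 0}, {"gripper": 0.3, "x": 2.8, "y": 19.2, "z": -10.4, "rx": -0.64, "ry": 0, "rz": 0}, {"gripper": 0.3, "x": 3.5, "y": 24, "z": -13, "rx": -0.8, "ry": 0, "rz": 0}], "squeeze": 40}}

```text
clock: 0.82
tool_pos: [401.6, -374.9, 217.5]
tcp_rot: [0.141, 0.693, -0.14, 0.693]
ft_force: [1.1, 0.1, 0.3]
grip_width: 60.0
```

```bash
python3 - <<'E'
from h import *
st(); go([475,-291,200],-0.06)
E
```

```text
t 0.82 pos [ 401.6 -374.9  217.5] grip 60.0 F [1.1 0.1 0.3] q6 -0.49
[[-0.0, 0.39, 0.921], [0.001, 0.921, -0.39], [-1.0, 0.001, -0.001]]
t 0.82 pos [ 401.6 -374.9  217.5] q [-0.89  0.07  1.76  0.    1.31 -0.49] -> delta {'x': 1.76, 'y': 10.59, 'z': 3.48, 'rx': -0.341, 'ry': -0.0, 'rz': -0.001} dist cm 11.3
```

Call:
{"method": "send_rows", "body": {"deltas": [{"gripper": 0.3, "x": 0.8, "y": 5.3, "z": 1.7, "rx": -0.17, "ry": 0, "rz": 0}, {"gripper": 0.3, "x": 1.76, "y": 10.6, "z": 3.5, "rx": -0.341, "ry": 0, "rz": 0}, {"gripper": 0.3, "x": 1.76, "y": 10.6, "z": 3.5, "rx": -0.341, "ry": 0, "rz": 0}]}}

```text
clock: 1.2
tool_pos: [476.7, -287.4, 198.9]
tcp_rot: [0.02, 0.707, -0.018, 0.706]
ft_force: [-0.9, -0.5, 0.7]
grip_width: 60.1
```

```bash
python3 - <<'E'
from h import *
st(); s=cam("wrist");save(s,"w1")
E
```

```text
t 1.20 pos [ 476.7 -287.4  198.9] grip 60.1 F [-0.9 -0.5  0.7] q6 -0.63
[[-0.001, 0.054, 0.999], [0.003, 0.999, -0.054], [-1.0, 0.003, -0.001]]
```

View pics/w1.png

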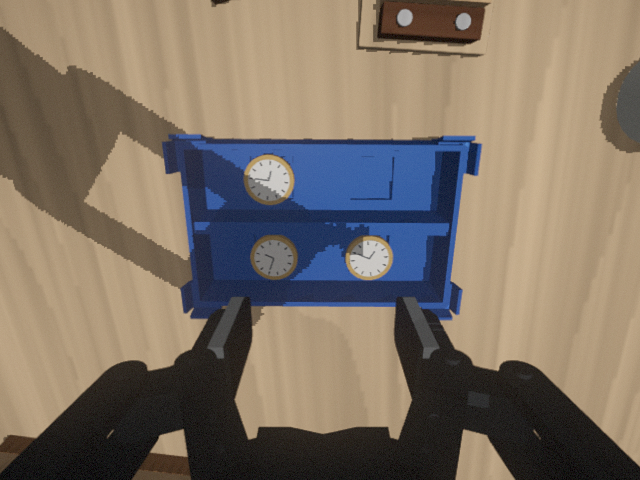

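```bash
python3 - <<'E'
from h import *
s=load("w1")
print(p2w(s,[(269,180),(274,257),(368.5,257.5)],24).round(1).tolist())
print("rim corners",p2w(s,[(188,145),(470,145),(455,303),(193,304)],50).round(1).tolist())
print("rib ends",p2w(s,[(193,221),(452,221)],44).round(1).tolist())
E
```

```text
[[435.6, -255.3, 24.0], [433.3, -321.2, 24.0], [513.7, -325.9, 24.0]]
rim corners [[384.7, -222.9, 50.0], [584.0, -233.5, 50.0], [580.5, -358.9, 50.0], [367.7, -348.5, 50.0]]
rib ends [[377.0, -280.3, 44.0], [576.3, -291.0, 44.0]]
```

```bash
python3 - <<'E'
from h import *
go([435.2,-255.7,90],-0.06)
go([435.2,-255.7,33],-0.06)
E
```

```text
t 1.25 pos [ 475.7 -289.3  199.4] q [-0.69  0.1   1.76  0.    1.28 -0.63] -> delta {'x': 10.95, 'y': 3.1, 'z': -4.22, 'rx': 0.003, 'ry': -0.001, 'rz': -0.002} dist cm 12.1
t 1.25 pos [ 475.7 -289.3  199.4] q [-0.69  0.1   1.76  0.    1.28 -0.63] -> delta {'x': 16.65, 'y': 3.09, 'z': -4.22, 'rx': 0.003, 'ry': -0.001, 'rz': -0.002} dist cm 17.4
```

Call:
{"method": "send_rows", "body": {"deltas": [{"gripper": 0.3, "x": 5, "y": 1.5, "z": -2.1, "rx": 0, "ry": 0, "rz": 0}, {"gripper": 0.3, "x": 10.5, "y": 3.1, "z": -4.2, "rx": 0, "ry": 0, "rz": 0}, {"gripper": 0.3, "x": 10.5, "y": 3.1, "z": -4.2, "rx": 0, "ry": 0, "rz": 0}]}}

```text
clock: 1.62
tool_pos: [430.0, -252.8, 89.4]
tcp_rot: [0.024, 0.711, -0.018, 0.703]
ft_force: [-0.4, -0.0, -0.5]
grip_width: 59.7
```

```bash
python3 - <<'E'
from h import *
go([435.2,-255.7,33],-0.06)
s=cam("wrist");save(s,"w2")
go([435.2,-255.7,33],-0.06)
ctrl.snapshot("top")
go([435.2,-255.7,33],-0.06)
E
```

```text
t 1.62 pos [ 430.  -252.8   89.4] q [-0.69  0.12  1.97  0.    1.06 -0.63] -> delta {'x': 5.64, 'y': -0.3, 'z': 0.6, 'rx': 0.0, 'ry': -0.011, 'rz': -0.009} dist cm 5.7
t 1.68 pos [ 433.2 -255.4   92.9] q [-0.69  0.12  1.97  0.    1.06 -0.63] -> delta {'x': 5.99, 'y': -0.04, 'z': 0.24, 'rx': 0.001, 'ry': -0.005, 'rz': -0.004} dist cm 6.0
t 1.73 pos [ 435.4 -257.1   95.3] q [-0.69  0.12  1.96  0.    1.06 -0.63] -> delta {'x': 6.23, 'y': 0.13, 'z': -0.02, 'rx': 0.001, 'ry': -0.001, 'rz': -0.001} dist cm 6.2
```

View pics/w2.png

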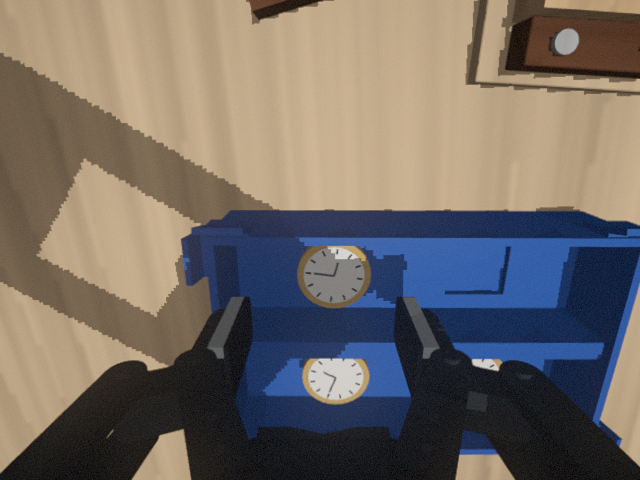

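```bash
python3 - <<'E'
from h import *
s=cam("wrist");save(s,"w3");st();crop(s,"w3c",260,200,420,320,5)
E
```

```text
t 1.77 pos [ 436.7 -258.    96.6] grip 59.6 F [ 0.1 -0.5  0.2] q6 -0.63
[[0.002, 0.059, 0.998], [-0.001, 0.998, -0.059], [-1.0, -0.001, 0.002]]
```

View pics/w3c.png

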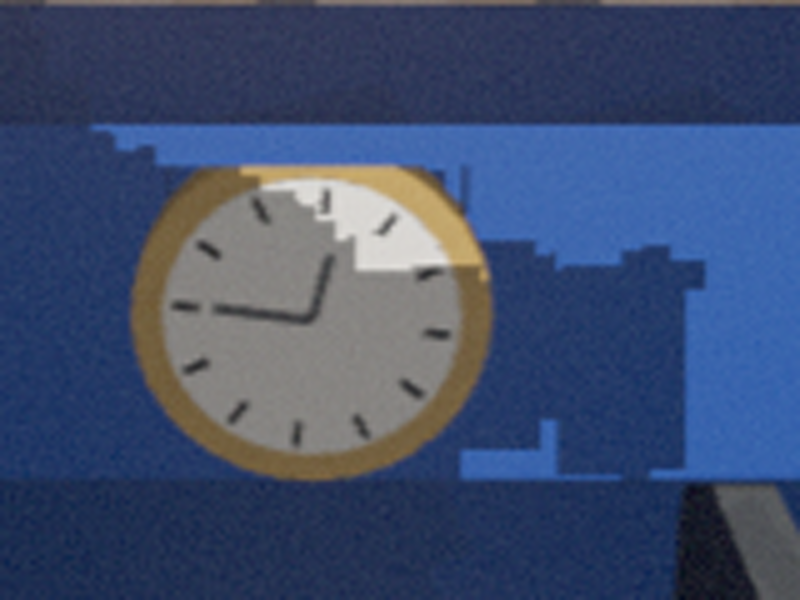

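```bash
python3 - <<'E'
from h import *
s=load("w3"); print(p2w(s,[(321.7,263.2),((131+492)/10+259.6,263)],24).round(1).tolist())
go([435.2,-255.7,33],-0.06)
E
```

```text
[[435.1, -255.5, 24.0], [435.2, -255.4, 24.0]]
t 1.77 pos [ 436.7 -258.    96.6] q [-0.69  0.11  1.96  0.    1.06 -0.63] -> delta {'x': 6.36, 'y': 0.23, 'z': -0.17, 'rx': 0.001, 'ry': 0.002, 'rz': 0.001} dist cm 6.4
```

Excellent agreement: (435.2, -255.5). Next I'll descend, settle and close.

Call:
{"method": "send_rows", "body": {"deltas": [{"gripper": 0.3, "x": 3, "y": 0.23, "z": -0.16, "rx": 0, "ry": 0, "rz": 0}, {"gripper": 0.3, "x": 5.5, "y": 0.23, "z": -0.16, "rx": 0, "ry": 0, "rz": 0}, {"gripper": 0.3, "x": 6.36, "y": 0.23, "z": -0.16, "rx": 0, "ry": 0, "rz": 0}, {"gripper": 0.3, "x": 6.36, "y": 0.23, "z": -0.16, "rx": 0, "ry": 0, "rz": 0}, {"gripper": 0.3, "x": 6.36, "y": 0.23, "z": -0.16, "rx": 0, "ry": 0, "rz": 0}]}}

```text
clock: 2.4
tool_pos: [436.5, -256.7, 34.6]
tcp_rot: [0.02, 0.705, -0.022, 0.708]
ft_force: [-0.4, 0.3, 0.4]
grip_width: 59.5
```

```bash
python3 - <<'E'
from h import *
go([435.2,-255.5,33],-0.06)
E
```

```text
t 2.40 pos [ 436.5 -256.7   34.6] q [-0.69  0.22  1.99  0.    0.93 -0.63] -> delta {'x': 0.16, 'y': 0.12, 'z': -0.14, 'rx': 0.001, 'ry': 0.004, 'rz': 0.002} dist cm 0.2
```

Close, with 40 N.

Call:
{"method": "send_rows", "body": {"deltas": [{"gripper": 0.3, "x": 0.16, "y": 0.12, "z": -0.1, "rx": 0, "ry": 0, "rz": 0}, {"gripper": 0.6, "x": 0.16, "y": 0.12, "z": -0.1, "rx": 0, "ry": 0, "rz": 0}, {"gripper": 0.6, "x": 0.16, "y": 0.12, "z": -0.1, "rx": 0, "ry": 0, "rz": 0}, {"gripper": 0.6, "x": 0.16, "y": 0.12, "z": -0.1, "rx": 0, "ry": 0, "rz": 0}], "squeeze": 40}}

```text
clock: 2.9
tool_pos: [436.0, -255.7, 33.9]
tcp_rot: [0.02, 0.705, -0.022, 0.708]
ft_force: [-1.4, 1.1, 5.5]
grip_width: 37.8
```

```bash
python3 - <<'E'
from h import *
st()
s=cam("wrist");save(s,"w4");go([435.2,-255.5,33],-0.06)
E
```

```text
t 2.90 pos [ 436.  -255.7   33.9] grip 37.8 F [-1.4  1.1  5.5] q6 -0.63
[[0.004, 0.059, 0.998], [-0.003, 0.998, -0.059], [-1.0, -0.003, 0.004]]
t 2.95 pos [ 436.  -255.7   33.8] q [-0.69  0.22  1.99  0.    0.93 -0.63] -> delta {'x': 0.08, 'y': 0.02, 'z': -0.08, 'rx': 0.001, 'ry': 0.004, 'rz': 0.003} dist cm 0.1
```

View pics/w4.png

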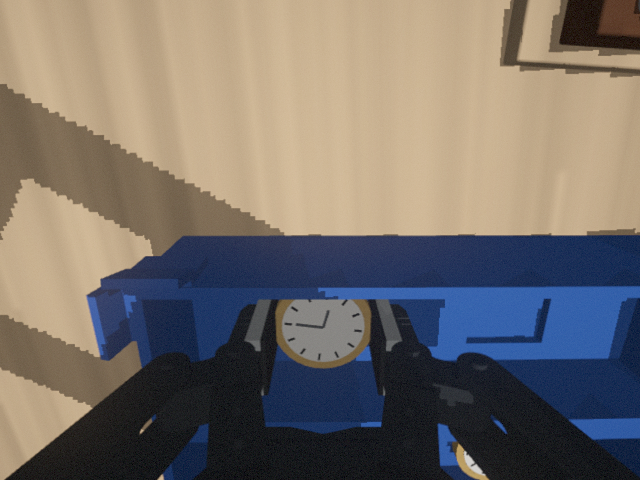

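Call:
{"method": "send_rows", "body": {"deltas": [{"gripper": 0.6, "x": -1, "y": 0, "z": 0, "rx": 0, "ry": 0, "rz": 0}, {"gripper": 0.6, "x": -4, "y": 0, "z": 0, "rx": 0, "ry": 0, "rz": 0}, {"gripper": 0.6, "x": -9, "y": 0, "z": 0, "rx": 0, "ry": 0, "rz": 0}, {"gripper": 0.6, "x": -9, "y": 0, "z": 0, "rx": 0, "ry": 0, "rz": 0}]}}

```text
clock: 3.45
tool_pos: [438.4, -257.6, 129.0]
tcp_rot: [0.018, 0.703, -0.024, 0.711]
ft_force: [0.8, -0.8, -0.7]
grip_width: 37.9
```

```bash
python3 - <<'E'
from h import *
st()
s=cam("wrist");save(s,"w5")
E
```

```text
t 3.45 pos [ 438.4 -257.6  129. ] grip 37.9 F [ 0.8 -0.8 -0.7] q6 -0.63
[[0.012, 0.059, 0.998], [-0.009, 0.998, -0.059], [-1.0, -0.008, 0.012]]
```

View pics/w5.png

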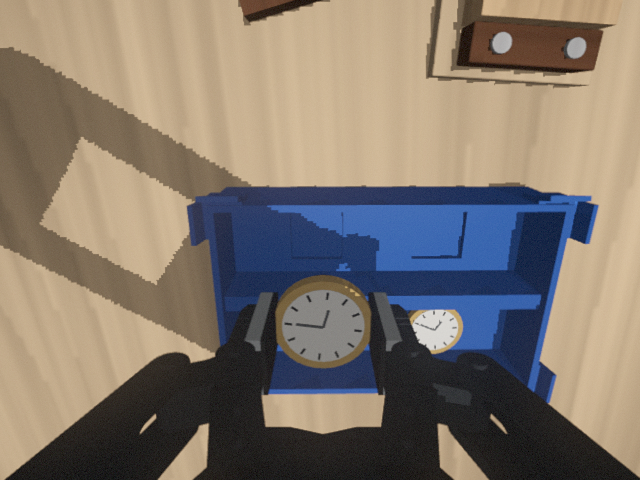

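```bash
python3 - <<'E'
from h import *
s=load("w5"); crop(s,"w5c",240,260,400,380,5)
T=ctrl.snapshot("wrist")["T_tool_cam"]
def ray(px,x):
    p=cv2.undistortPoints(np.array(px,float).reshape(1,1,2),s["intrinsics"],s["dist"]).ravel()
    d=T[:3,:3]@[p[0],p[1],1]; c=T[:3,3]; return c+d*(x-c[0])/d[0]
for x in(9,10,12,14): print(x,ray((323,323),x).round(1),ray((276,323),x).round(1),ray((371,323),x).round(1),ray((323,366),x).round(1))
st()
E
```

```text
9 [9.  1.9 0.3] [  9.    1.9 -18.5] [ 9.   1.9 19.5] [  9.  -18.8   0.3]
10 [10.   1.3  0.3] [ 10.    1.3 -18.6] [10.   1.3 19.7] [ 10.  -19.5   0.3]
12 [12.   0.   0.3] [ 12.    0.  -18.9] [12.  0. 20.] [ 12.  -21.1   0.3]
14 [14.  -1.2  0.3] [ 14.   -1.2 -19.2] [14.  -1.2 20.3] [ 14.  -22.6   0.3]
t 3.55 pos [ 435.9 -255.7  124.7] grip 38.0 F [-1.   0.3 -0.9] q6 -0.63
[[0.006, 0.059, 0.998], [-0.004, 0.998, -0.059], [-1.0, -0.004, 0.006]]
```

View pics/w5c.png

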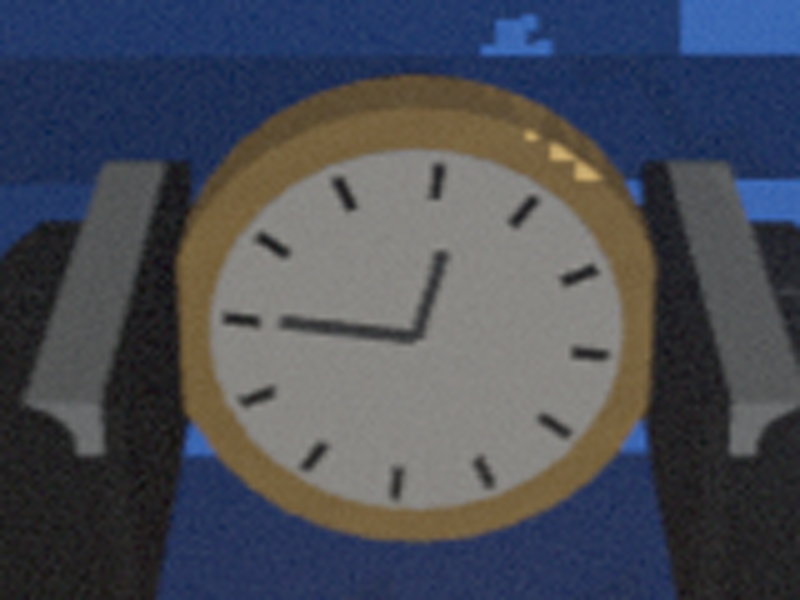

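```bash
python3 - <<'E'
from h import *
go([563,-108,130],-0.108)
E
```

```text
t 3.55 pos [ 435.9 -255.7  124.7] q [-0.69  0.06  1.96  0.    1.11 -0.63] -> delta {'x': -0.52, 'y': 15.49, 'z': 11.82, 'rx': 0.049, 'ry': 0.006, 'rz': 0.004} dist cm 19.5
```

Call:
{"method": "send_rows", "body": {"deltas": [{"gripper": 0.6, "x": -0.5, "y": 5, "z": 3.9, "rx": 0.016, "ry": 0, "rz": 0}, {"gripper": 0.6, "x": -0.5, "y": 10, "z": 7.8, "rx": 0.03, "ry": 0, "rz": 0}, {"gripper": 0.6, "x": -0.5, "y": 14, "z": 10.7, "rx": 0.049, "ry": 0.005, "rz": 0.004}, {"gripper": 0.6, "x": -0.5, "y": 15.5, "z": 11.8, "rx": 0.049, "ry": 0.005, "rz": 0.004}, {"gripper": 0.6, "x": -0.5, "y": 15.5, "z": 11.8, "rx": 0.049, "ry": 0.005, "rz": 0.004}]}}

```text
clock: 4.18
tool_pos: [562.2, -106.9, 128.1]
tcp_rot: [0.038, 0.707, -0.037, 0.705]
ft_force: [0.4, -0.7, -1.4]
grip_width: 37.6
```

```bash
python3 - <<'E'
from h import *
ctrl.snapshot("wrist");ctrl.snapshot("wrist");s=cam("wrist");save(s,"w6");st()
s=cam("top");save(s,"t2")
E
```

```text
t 4.33 pos [ 561.6 -108.8  128.9] grip 38.0 F [-0.3 -0.6 -0.4] q6 -0.22
[[-0.001, 0.109, 0.994], [0.0, 0.994, -0.109], [-1.0, 0.0, -0.001]]
```

View pics/w6.png

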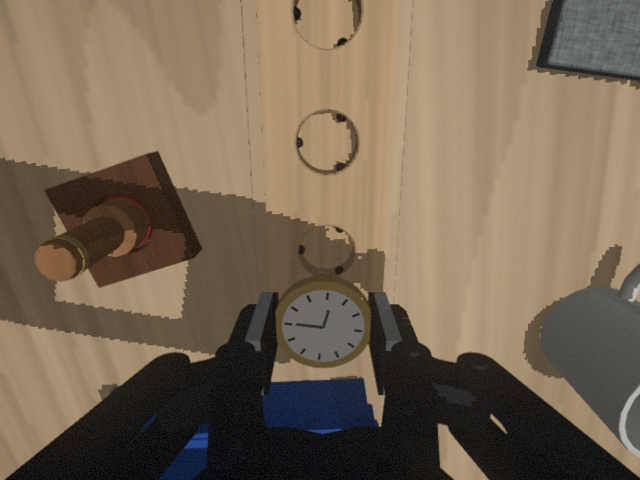

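```bash
python3 - <<'E'
from h import *
s=load("w6"); crop(s,"w6c",280,90,380,290,3.5 if 0 else 3);
r=p2w(s,[(328,15),(326.5,142),(326,250)],40);print(r.round(1).tolist())
# top prediction projected
print(w2p(s,[[577,18.5,40],[570.8,-44.9,40],[563.6,-108.3,40]]).round(1))
im=s["color"].copy()
def circ(c,R,z,col):
    a=np.linspace(0,2*np.pi,60);P=w2p(s,np.c_[c[0]+R*np.cos(a),c[1]+R*np.sin(a),np.full(60,z)])
    cv2.polylines(im,[np.round(P*16).astype(int)],True,col,1,cv2.LINE_AA,4)
for c in r: circ(c,17,40,(0,0,255))
cv2.imwrite("pics/w6o.png",cv2.resize(im[0:300,200:450],None,fx=2.4,fy=2))
cv2.imwrite("pics/w6o.png",cv2.resize(im[0:300,230:430],None,fx=2,fy=2,interpolation=cv2.INTER_CUBIC))
E
```

```text
[[578.0, 18.3, 40.0], [570.8, -43.1, 40.0], [563.9, -105.9, 40.0]]
[[325.9  14.8]
 [326.8 145.4]
 [325.9 253.7]]
```

View pics/w6o.png

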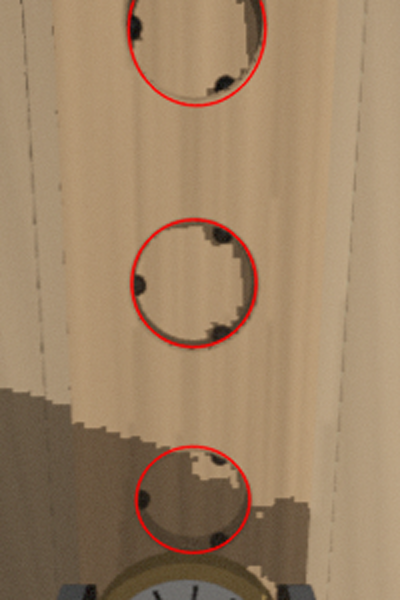

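```bash
python3 - <<'E'
from h import *
go([563.6,-107.0,66],-0.108)
E
```

```text
t 4.38 pos [ 561.7 -109.   129.2] q [-0.33  0.22  1.78  0.    1.15 -0.22] -> delta {'x': 6.32, 'y': 0.22, 'z': 0.16, 'rx': -0.001, 'ry': -0.0, 'rz': -0.0} dist cm 6.3
```

Call:
{"method": "send_rows", "body": {"deltas": [{"gripper": 0.6, "x": 2, "y": 0.2, "z": 0.16, "rx": 0, "ry": 0, "rz": 0}, {"gripper": 0.6, "x": 4.2, "y": 0.22, "z": 0.16, "rx": 0, "ry": 0, "rz": 0}, {"gripper": 0.6, "x": 5.5, "y": 0.22, "z": 0.16, "rx": 0, "ry": 0, "rz": 0}, {"gripper": 0.6, "x": 6.2, "y": 0.22, "z": 0.16, "rx": 0, "ry": 0, "rz": 0}, {"gripper": 0.6, "x": 6.2, "y": 0.22, "z": 0.16, "rx": 0, "ry": 0, "rz": 0}]}}

```text
clock: 5.0
tool_pos: [563.3, -107.0, 66.7]
tcp_rot: [0.039, 0.706, -0.039, 0.706]
ft_force: [-0.4, -0.8, -0.3]
grip_width: 38.1
```

```bash
python3 - <<'E'
from h import *
st();ctrl.snapshot("wrist");s=cam("wrist");save(s,"w7");go([563.6,-107.0,66],-0.108)
E
```

```text
t 5.00 pos [ 563.3 -107.    66.7] grip 38.1 F [-0.4 -0.8 -0.3] q6 -0.22
[[-0.001, 0.109, 0.994], [0.0, 0.994, -0.109], [-1.0, 0.0, -0.001]]
t 5.10 pos [ 564.1 -107.2   67.8] q [-0.33  0.31  1.8   0.    1.04 -0.22] -> delta {'x': 0.18, 'y': 0.01, 'z': -0.05, 'rx': -0.001, 'ry': 0.001, 'rz': 0.0} dist cm 0.2
```

View pics/w7.png

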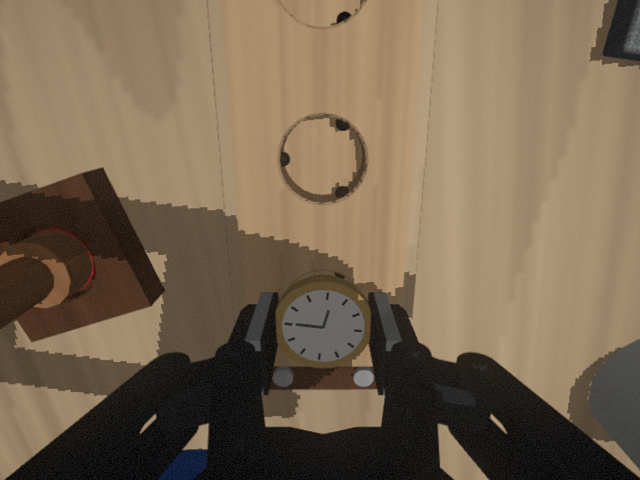

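```bash
python3 - <<'E'
from h import *
s=load("w7"); print(p2w(s,[(324,158.5)],40).round(1).tolist())
a=np.linspace(0,2*np.pi,60);im=s["color"].copy()
for c in [(563.9,-106.5),(570.8,-43.1)]:
    P=w2p(s,np.c_[c[0]+17*np.cos(a),c[1]+17*np.sin(a),np.full(60,40)]);cv2.polylines(im,[np.round(P*16).astype(int)],True,(0,0,255),1,cv2.LINE_AA,4)
cv2.imwrite("pics/w7o.png",cv2.resize(im[90:400,220:430],None,fx=1.9,fy=1.9))
E
```

```text
[[571.4, -43.0, 40.0]]
```

View pics/w7o.png

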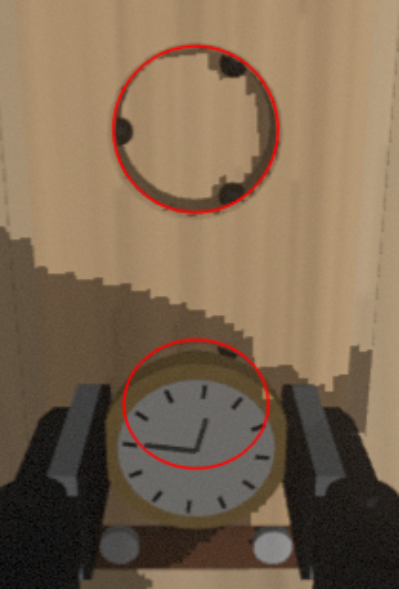

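Call:
{"method": "send_rows", "body": {"deltas": [{"gripper": 0.6, "x": 0.2, "y": 0, "z": 0, "rx": 0, "ry": 0, "rz": 0}, {"gripper": 0.6, "x": 0.3, "y": 0, "z": 0, "rx": 0, "ry": 0, "rz": 0}]}}

```text
clock: 5.35
tool_pos: [564.4, -107.2, 65.2]
tcp_rot: [0.039, 0.705, -0.039, 0.707]
ft_force: [-0.4, 0.4, 0.7]
grip_width: 37.4
```

Call:
{"method": "send_rows", "body": {"deltas": [{"gripper": 0.6, "x": 0.05, "y": 0, "z": 0, "rx": 0, "ry": 0, "rz": 0}, {"gripper": 0.4, "x": 0.05, "y": 0, "z": 0, "rx": 0, "ry": 0, "rz": 0}, {"gripper": 0.4, "x": 0.05, "y": 0, "z": 0, "rx": 0, "ry": 0, "rz": 0}, {"gripper": 0.4, "x": -2, "y": 0, "z": 0, "rx": 0, "ry": 0, "rz": 0}, {"gripper": 0.35, "x": -6, "y": 0, "z": 0, "rx": 0, "ry": 0, "rz": 0}]}}

```text
clock: 5.98
tool_pos: [562.7, -106.7, 123.9]
tcp_rot: [0.039, 0.707, -0.038, 0.705]
ft_force: [0.3, -0.4, 0.2]
grip_width: 55.2
```

```bash
python3 - <<'E'
from h import *
st();ctrl.snapshot("wrist");s=cam("wrist");save(s,"w8");s=cam("top");save(s,"t3");crop(s,"t3c",400,230,480,345,5)
go([513.6,-326.2,110],-0.06)
E
```

```text
t 5.97 pos [ 562.7 -106.7  123.9] grip 55.2 F [ 0.3 -0.4  0.2] q6 -0.22
[[-0.003, 0.109, 0.994], [0.001, 0.994, -0.109], [-1.0, 0.001, -0.003]]
t 6.12 pos [ 566.4 -107.9  128.2] q [-0.33  0.22  1.77  0.    1.14 -0.22] -> delta {'x': 1.83, 'y': -22.27, 'z': -2.88, 'rx': -0.049, 'ry': 0.007, 'rz': 0.002} dist cm 22.5
```

View pics/w8.png

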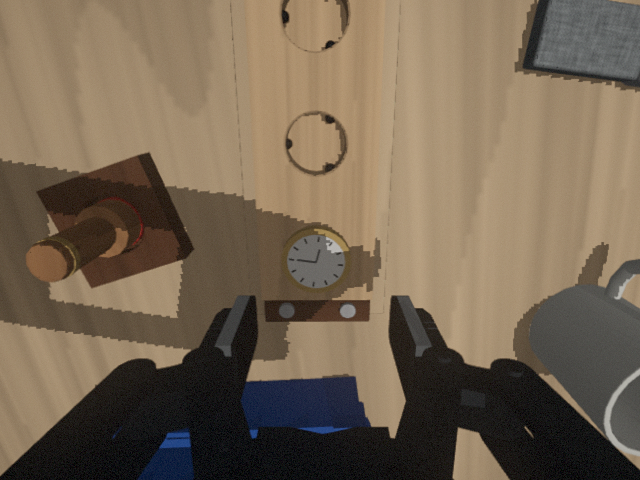

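View pics/t3.png

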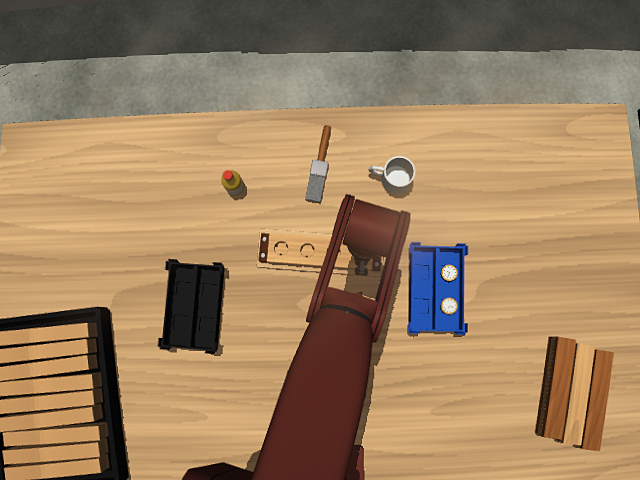

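```bash
python3 - <<'E'
from h import *
s=load("w8");s2=cam("wrist");save(s2,"w9")
o,R=st();print(p2w(s2,[(316,262)],54).round(1))
go([513.6,-326.2,110],-0.06)
E
```

```text
t 6.17 pos [ 565.1 -107.5  126.4] grip 55.5 F [-0.6 -0.  -0.7] q6 -0.22
[[0.004, 0.109, 0.994], [-0.001, 0.994, -0.109], [-1.0, -0.001, 0.004]]
[[ 563.4 -106.6   54. ]]
t 6.17 pos [ 565.1 -107.5  126.4] q [-0.33  0.22  1.77  0.    1.14 -0.22] -> delta {'x': 1.64, 'y': -22.3, 'z': -2.74, 'rx': -0.049, 'ry': 0.004, 'rz': 0.001} dist cm 22.5
```

Call:
{"method": "send_rows", "body": {"deltas": [{"gripper": 0.3, "x": 0, "y": -5, "z": -0.6, "rx": 0, "ry": 0, "rz": 0}, {"gripper": 0.3, "x": 0.4, "y": -10, "z": -1.4, "rx": -0.02, "ry": 0, "rz": 0}, {"gripper": 0.3, "x": 0.9, "y": -15, "z": -2, "rx": -0.04, "ry": 0, "rz": 0}, {"gripper": 0.3, "x": 1.4, "y": -20, "z": -2.6, "rx": -0.049, "ry": 0, "rz": 0}, {"gripper": 0.3, "x": 1.8, "y": -22.2, "z": -2.9, "rx": -0.049, "ry": 0, "rz": 0}]}}

```text
clock: 6.8
tool_pos: [510.5, -326.8, 106.7]
tcp_rot: [0.022, 0.706, -0.022, 0.708]
ft_force: [-0.2, -0.5, -0.1]
grip_width: 59.8
```

```bash
python3 - <<'E'
from h import *
ctrl.snapshot("wrist");ctrl.snapshot("wrist");s=cam("wrist");save(s,"w10");st()
go([513.6,-326.2,33],-0.06)
E
```

```text
t 6.95 pos [ 511.2 -324.8  107. ] grip 59.7 F [ 0.2  0.2 -0.6] q6 -0.64
[[0.002, 0.062, 0.998], [0.001, 0.998, -0.062], [-1.0, 0.001, 0.002]]
t 6.95 pos [ 511.2 -324.8  107. ] q [-0.7   0.32  1.7   0.    1.12 -0.64] -> delta {'x': 7.4, 'y': -0.13, 'z': 0.23, 'rx': -0.002, 'ry': 0.002, 'rz': -0.001} dist cm 7.4
```

View pics/w10.png

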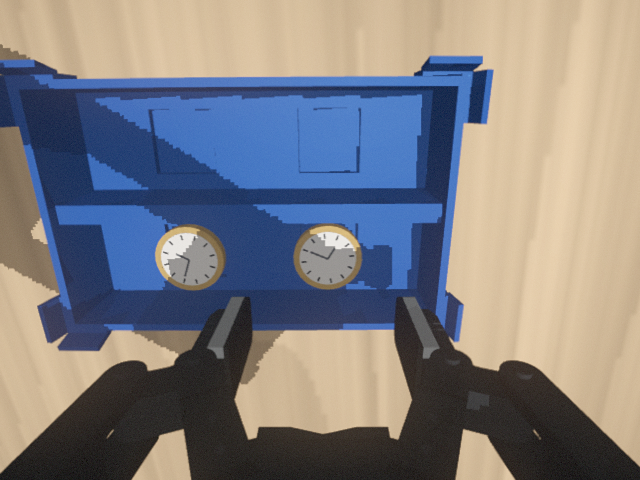

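```bash
python3 - <<'E'
from h import *
s=load("w10"); print(p2w(s,[(327.5,257),(190.5,257.5)],24).round(1).tolist())
go([514,-326,33],-0.06)
E
```

```text
[[513.9, -325.8, 24.0], [433.5, -320.9, 24.0]]
t 6.95 pos [ 511.2 -324.8  107. ] q [-0.7   0.32  1.7   0.    1.12 -0.64] -> delta {'x': 7.4, 'y': -0.11, 'z': 0.27, 'rx': -0.002, 'ry': 0.002, 'rz': -0.001} dist cm 7.4
```

Call:
{"method": "send_rows", "body": {"deltas": [{"gripper": 0.3, "x": 3, "y": -0.1, "z": 0.27, "rx": 0, "ry": 0, "rz": 0}, {"gripper": 0.3, "x": 5.8, "y": -0.1, "z": 0.27, "rx": 0, "ry": 0, "rz": 0}, {"gripper": 0.3, "x": 7.3, "y": -0.1, "z": 0.27, "rx": 0, "ry": 0, "rz": 0}, {"gripper": 0.3, "x": 7.3, "y": -0.1, "z": 0.27, "rx": 0, "ry": 0, "rz": 0}, {"gripper": 0.3, "x": 7.3, "y": -0.1, "z": 0.27, "rx": 0, "ry": 0, "rz": 0}]}}

```text
clock: 7.58
tool_pos: [515.0, -325.9, 35.2]
tcp_rot: [0.022, 0.705, -0.022, 0.708]
ft_force: [-0.5, -0.3, -0.3]
grip_width: 59.5
```

```bash
python3 - <<'E'
from h import *
go([514,-326,34],-0.06)
E
```

```text
t 7.58 pos [ 515.  -325.9   35.2] q [-0.69  0.43  1.71  0.    1.   -0.63] -> delta {'x': 0.12, 'y': -0.01, 'z': -0.1, 'rx': -0.002, 'ry': 0.004, 'rz': -0.0} dist cm 0.2
```

Call:
{"method": "send_rows", "body": {"deltas": [{"gripper": 0.6, "x": 0.1, "y": 0, "z": -0.1, "rx": 0, "ry": 0, "rz": 0}, {"gripper": 0.6, "x": 0.1, "y": 0, "z": -0.1, "rx": 0, "ry": 0, "rz": 0}, {"gripper": 0.6, "x": 0.1, "y": 0, "z": -0.1, "rx": 0, "ry": 0, "rz": 0}, {"gripper": 0.6, "x": -4, "y": 0, "z": 0, "rx": 0, "ry": 0, "rz": 0}, {"gripper": 0.6, "x": -9, "y": 0, "z": 0, "rx": 0, "ry": 0, "rz": 0}]}}

```text
clock: 8.2
tool_pos: [513.7, -325.3, 125.1]
tcp_rot: [0.022, 0.706, -0.021, 0.707]
ft_force: [1.0, 0.3, -0.0]
grip_width: 38.0
```

```bash
python3 - <<'E'
from h import *
ctrl.snapshot("wrist");s=cam("wrist");save(s,"w11");st();go([570.5,-44,130],-0.108)
E
```

```text
t 8.30 pos [ 518.1 -328.8  132.6] grip 37.8 F [ 0.2 -0.5 -0.4] q6 -0.63
[[0.013, 0.062, 0.998], [-0.008, 0.998, -0.062], [-1.0, -0.007, 0.013]]
t 8.30 pos [ 518.1 -328.8  132.6] q [-0.7   0.29  1.67  0.    1.16 -0.63] -> delta {'x': 0.1, 'y': 28.75, 'z': 3.47, 'rx': 0.046, 'ry': 0.014, 'rz': 0.007} dist cm 29.0
```

View pics/w11.png

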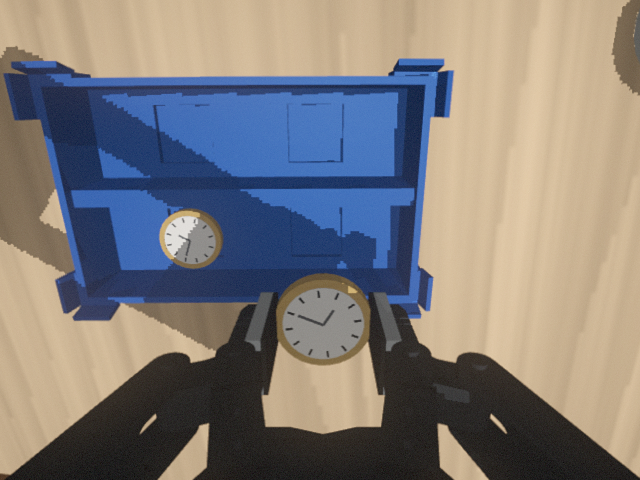

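Call:
{"method": "send_rows", "body": {"deltas": [{"gripper": 0.6, "x": 0, "y": 5.5, "z": 0.6, "rx": 0.01, "ry": 0.007, "rz": 0}, {"gripper": 0.6, "x": 0, "y": 11.5, "z": 1.3, "rx": 0.02, "ry": 0.014, "rz": 0.005}, {"gripper": 0.6, "x": 0, "y": 17.5, "z": 2, "rx": 0.03, "ry": 0.014, "rz": 0.007}, {"gripper": 0.6, "x": 0.1, "y": 23.5, "z": 2.8, "rx": 0.04, "ry": 0.014, "rz": 0.007}, {"gripper": 0.6, "x": 0.1, "y": 28.7, "z": 3.5, "rx": 0.046, "ry": 0.014, "rz": 0.007}]}}

```text
clock: 8.93
tool_pos: [570.8, -42.5, 129.9]
tcp_rot: [0.038, 0.706, -0.038, 0.706]
ft_force: [1.3, -1.0, 0.2]
grip_width: 37.6
```

```bash
python3 - <<'E'
from h import *
ctrl.snapshot("wrist");ctrl.snapshot("wrist");ctrl.snapshot("wrist");s=cam("wrist");save(s,"w12");st();go([570.5,-43.7,66],-0.108)
E
```

```text
t 9.12 pos [570.7 -43.7 129.8] grip 37.7 F [ 0.5 -0.5 -0.4] q6 -0.11
[[-0.0, 0.105, 0.994], [-0.0, 0.994, -0.105], [-1.0, -0.0, -0.0]]
t 9.12 pos [570.7 -43.7 129.8] q [-0.21  0.22  1.77 -0.    1.15 -0.11] -> delta {'x': 6.38, 'y': 0.0, 'z': -0.02, 'rx': 0.003, 'ry': -0.0, 'rz': 0.0} dist cm 6.4
```

View pics/w12.png

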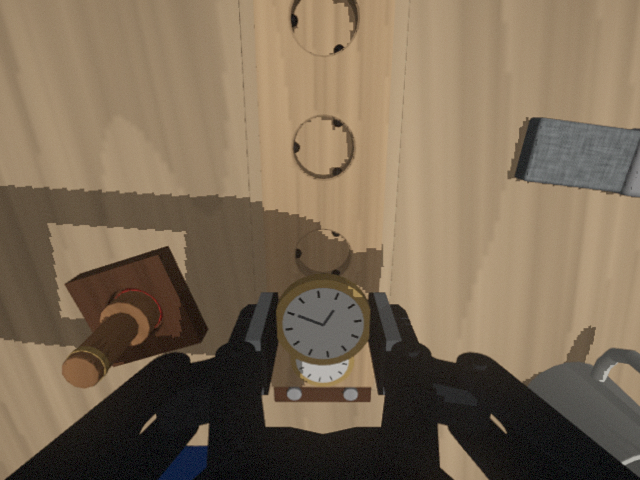

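```bash
python3 - <<'E'
from h import *
s=load("w12"); print(p2w(s,[(323,252.5),(324,146.5),(325,20)],40).round(1).tolist())
E
```

```text
[[571.2, -41.4, 40.0], [578.2, 20.9, 40.0], [585.1, 82.9, 40.0]]
```

Call:
{"method": "send_rows", "body": {"deltas": [{"gripper": 0.6, "x": 2, "y": 0, "z": 0, "rx": 0, "ry": 0, "rz": 0}, {"gripper": 0.6, "x": 4.2, "y": 0, "z": 0, "rx": 0, "ry": 0, "rz": 0}, {"gripper": 0.6, "x": 5.5, "y": 0, "z": 0, "rx": 0, "ry": 0, "rz": 0}, {"gripper": 0.6, "x": 6.3, "y": 0, "z": 0, "rx": 0, "ry": 0, "rz": 0}, {"gripper": 0.6, "x": 6.4, "y": 0, "z": 0, "rx": 0, "ry": 0, "rz": 0}]}}

```text
clock: 9.75
tool_pos: [570.7, -44.1, 65.5]
tcp_rot: [0.037, 0.706, -0.037, 0.706]
ft_force: [-1.3, -0.6, 2.0]
grip_width: 37.5
```

Call:
{"method": "send_rows", "body": {"deltas": [{"gripper": 0.6, "x": 0.05, "y": 0.1, "z": 0, "rx": 0, "ry": 0, "rz": 0}, {"gripper": 0.4, "x": 0.05, "y": 0.1, "z": 0, "rx": 0, "ry": 0, "rz": 0}, {"gripper": 0.4, "x": 0.05, "y": 0.1, "z": 0, "rx": 0, "ry": 0, "rz": 0}, {"gripper": 0.4, "x": -2, "y": 0.1, "z": 0, "rx": 0, "ry": 0, "rz": 0}, {"gripper": 0.35, "x": -6, "y": 0.1, "z": 0, "rx": 0, "ry": 0, "rz": 0}]}}

```text
clock: 10.38
tool_pos: [569.3, -42.7, 124.4]
tcp_rot: [0.038, 0.708, -0.037, 0.704]
ft_force: [0.7, 0.2, 0.4]
grip_width: 55.2
```

```bash
python3 - <<'E'
from h import *
ctrl.snapshot("wrist");ctrl.snapshot("wrist");s=cam("wrist");save(s,"w13");s=cam("top");save(s,"t4");st();go([433.3,-321.3,110],-0.06)
cv2.imwrite("pics/m13.png",np.vstack([cv2.resize(s["color"],(400,300)),cv2.resize(load("w13")["color"],(400,300))]))
E
```

```text
t 10.57 pos [571.8 -43.2 126.8] grip 55.2 F [-0.5 -0.4  0.3] q6 -0.11
[[0.002, 0.106, 0.994], [-0.001, 0.994, -0.106], [-1.0, -0.0, 0.002]]
t 10.57 pos [571.8 -43.2 126.8] q [-0.21  0.22  1.78 -0.    1.14 -0.11] -> delta {'x': 1.66, 'y': -29.11, 'z': -10.84, 'rx': -0.046, 'ry': 0.002, 'rz': 0.0} dist cm 31.1
```

View pics/m13.png

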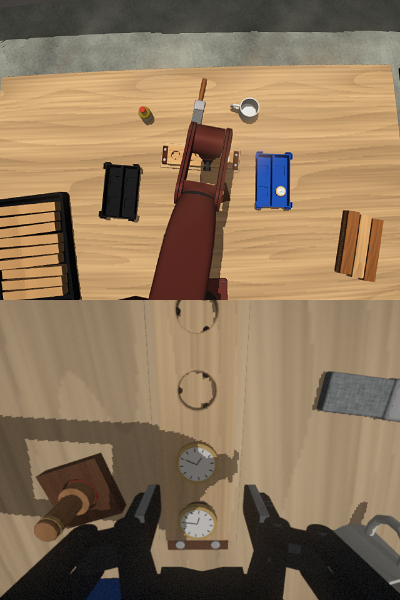

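Call:
{"method": "send_rows", "body": {"deltas": [{"gripper": 0.3, "x": 0, "y": -5.3, "z": -2, "rx": 0, "ry": 0, "rz": 0}, {"gripper": 0.3, "x": 0.4, "y": -10.8, "z": -4, "rx": -0.02, "ry": 0, "rz": 0}, {"gripper": 0.3, "x": 0.9, "y": -16.3, "z": -6, "rx": -0.04, "ry": 0, "rz": 0}, {"gripper": 0.3, "x": 1.3, "y": -21.8, "z": -8.2, "rx": -0.046, "ry": 0, "rz": 0}, {"gripper": 0.3, "x": 1.6, "y": -27.3, "z": -10.2, "rx": -0.046, "ry": 0, "rz": 0}]}}

```text
clock: 11.2
tool_pos: [439.7, -304.7, 109.1]
tcp_rot: [0.021, 0.707, -0.021, 0.707]
ft_force: [1.2, 0.2, 0.4]
grip_width: 59.5
```

```bash
python3 - <<'E'
from h import *
go([433.3,-321.3,100],-0.06)
E
```

```text
t 11.20 pos [ 439.7 -304.7  109.1] q [-0.75  0.16  1.88  0.    1.1  -0.7 ] -> delta {'x': 0.91, 'y': -1.7, 'z': -0.54, 'rx': 0.0, 'ry': 0.0, 'rz': -0.001} dist cm 2.0
```

Call:
{"method": "send_rows", "body": {"deltas": [{"gripper": 0.3, "x": 0.9, "y": -1.7, "z": -0.5, "rx": 0, "ry": 0, "rz": 0}, {"gripper": 0.3, "x": 0.9, "y": -1.7, "z": -0.5, "rx": 0, "ry": 0, "rz": 0}, {"gripper": 0.3, "x": 0.9, "y": -1.7, "z": -0.5, "rx": 0, "ry": 0, "rz": 0}]}}

```text
clock: 11.58
tool_pos: [433.8, -319.9, 99.3]
tcp_rot: [0.022, 0.707, -0.02, 0.707]
ft_force: [1.1, -0.4, -0.7]
grip_width: 59.6
```

```bash
python3 - <<'E'
from h import *
s=cam("wrist");save(s,"w14");go([433.3,-321.3,34],-0.06)
E
```

```text
t 11.62 pos [ 434.2 -319.9   99.7] q [-0.78  0.18  1.88  0.    1.08 -0.72] -> delta {'x': 6.57, 'y': -0.16, 'z': -0.08, 'rx': 0.002, 'ry': -0.0, 'rz': -0.002} dist cm 6.6
```

View pics/w14.png

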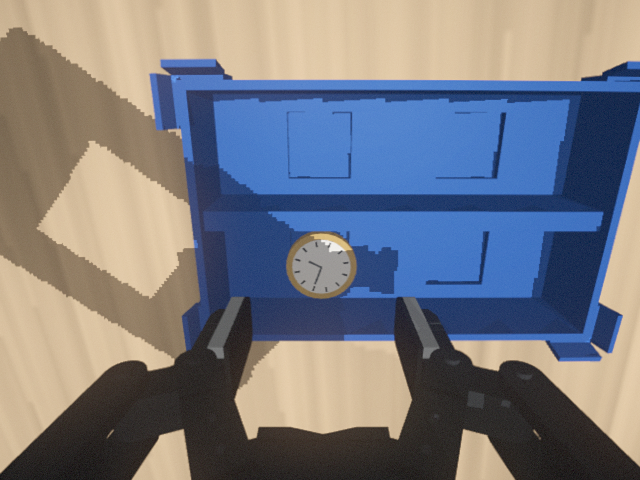

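```bash
python3 - <<'E'
from h import *
s=load("w14");print(p2w(s,[(321.5,265.5)],24).round(1))
E
```

```text
[[ 433.2 -321.3   24. ]]
```

Call:
{"method": "send_rows", "body": {"deltas": [{"gripper": 0.3, "x": 3, "y": -0.1, "z": -0.08, "rx": 0, "ry": 0, "rz": 0}, {"gripper": 0.3, "x": 5.3, "y": -0.15, "z": -0.08, "rx": 0, "ry": 0, "rz": 0}, {"gripper": 0.3, "x": 6.5, "y": -0.15, "z": -0.08, "rx": 0, "ry": 0, "rz": 0}, {"gripper": 0.3, "x": 6.5, "y": -0.15, "z": -0.08, "rx": 0, "ry": 0, "rz": 0}, {"gripper": 0.3, "x": 6.5, "y": -0.15, "z": -0.08, "rx": 0, "ry": 0, "rz": 0}]}}

```text
clock: 12.25
tool_pos: [434.1, -321.5, 35.7]
tcp_rot: [0.021, 0.706, -0.02, 0.707]
ft_force: [-0.2, -0.6, 0.5]
grip_width: 60.0
```

```bash
python3 - <<'E'
from h import *
go([433.3,-321.2,34],-0.06)
E
```

```text
t 12.25 pos [ 434.1 -321.5   35.7] q [-0.78  0.29  1.9   0.    0.96 -0.73] -> delta {'x': 0.17, 'y': 0.02, 'z': -0.08, 'rx': 0.002, 'ry': 0.001, 'rz': -0.001} dist cm 0.2
```

Call:
{"method": "send_rows", "body": {"deltas": [{"gripper": 0.6, "x": 0.17, "y": 0, "z": -0.08, "rx": 0, "ry": 0, "rz": 0}, {"gripper": 0.6, "x": 0.17, "y": 0, "z": -0.08, "rx": 0, "ry": 0, "rz": 0}, {"gripper": 0.6, "x": 0.17, "y": 0, "z": -0.08, "rx": 0, "ry": 0, "rz": 0}, {"gripper": 0.6, "x": -4, "y": 0, "z": 0, "rx": 0, "ry": 0, "rz": 0}, {"gripper": 0.6, "x": -9.2, "y": 0, "z": 0, "rx": 0, "ry": 0, "rz": 0}]}}

```text
clock: 12.88
tool_pos: [433.1, -320.9, 127.8]
tcp_rot: [0.021, 0.707, -0.019, 0.707]
ft_force: [1.1, -0.3, 0.2]
grip_width: 37.7
```

```bash
python3 - <<'E'
from h import *
ctrl.snapshot("wrist");ctrl.snapshot("wrist");s=cam("wrist");save(s,"w15");st();go([577.5,20,132],-0.108)
E
```

```text
t 13.03 pos [ 436.1 -323.7  131.9] grip 37.4 F [-0.  -1.  -1.3] q6 -0.73
[[0.007, 0.058, 0.998], [-0.005, 0.998, -0.058], [-1.0, -0.005, 0.007]]
t 13.03 pos [ 436.1 -323.7  131.9] q [-0.78  0.14  1.86  0.    1.13 -0.73] -> delta {'x': -0.08, 'y': 35.13, 'z': 12.14, 'rx': 0.05, 'ry': 0.008, 'rz': 0.004} dist cm 37.2
```

View pics/w15.png

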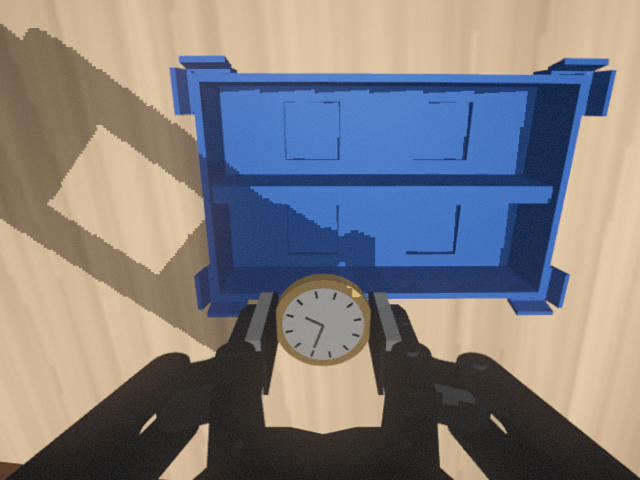

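Call:
{"method": "send_rows", "body": {"deltas": [{"gripper": 0.6, "x": 0, "y": 5.5, "z": 1.9, "rx": 0.01, "ry": 0, "rz": 0}, {"gripper": 0.6, "x": 0, "y": 11, "z": 3.8, "rx": 0.02, "ry": 0.004, "rz": 0.002}, {"gripper": 0.6, "x": 0, "y": 16.5, "z": 5.7, "rx": 0.03, "ry": 0.008, "rz": 0.004}, {"gripper": 0.6, "x": 0, "y": 22, "z": 7.6, "rx": 0.04, "ry": 0.008, "rz": 0.004}, {"gripper": 0.6, "x": -0.1, "y": 27.5, "z": 9.5, "rx": 0.05, "ry": 0.008, "rz": 0.004}]}}

```text
clock: 13.65
tool_pos: [546.4, -52.8, 131.2]
tcp_rot: [0.038, 0.707, -0.038, 0.705]
ft_force: [0.5, -0.7, -0.0]
grip_width: 37.7
```

```bash
python3 - <<'E'
from h import *
go([577.5,20,130],-0.108)
E
```

```text
t 13.65 pos [546.4 -52.8 131.2] q [-0.24  0.16  1.83 -0.    1.15 -0.13] -> delta {'x': 0.11, 'y': 7.57, 'z': 2.3, 'rx': -0.0, 'ry': -0.002, 'rz': 0.0} dist cm 7.9
```

Call:
{"method": "send_rows", "body": {"deltas": [{"gripper": 0.6, "x": 0, "y": 5, "z": 1.5, "rx": 0, "ry": 0, "rz": 0}, {"gripper": 0.6, "x": 0.1, "y": 7.6, "z": 2.3, "rx": 0, "ry": 0, "rz": 0}, {"gripper": 0.6, "x": 0.1, "y": 7.6, "z": 2.3, "rx": 0, "ry": 0, "rz": 0}, {"gripper": 0.6, "x": 0.1, "y": 7.6, "z": 2.3, "rx": 0, "ry": 0, "rz": 0}]}}

```text
clock: 14.15
tool_pos: [576.7, 19.8, 129.2]
tcp_rot: [0.038, 0.707, -0.038, 0.705]
ft_force: [0.3, -0.1, 0.1]
grip_width: 38.0
```

```bash
python3 - <<'E'
from h import *
ctrl.snapshot("wrist");s=cam("wrist");save(s,"w16");st();go([577.5,20.2,66],-0.108)
E
```

```text
t 14.25 pos [576.9  19.2 129.6] grip 37.6 F [-0.5 -0.6 -0.4] q6 0.01
[[-0.003, 0.109, 0.994], [-0.0, 0.994, -0.109], [-1.0, -0.001, -0.003]]
t 14.25 pos [576.9  19.2 129.6] q [-0.1   0.23  1.76 -0.    1.16  0.01] -> delta {'x': 6.36, 'y': 0.11, 'z': 0.07, 'rx': -0.002, 'ry': -0.003, 'rz': 0.001} dist cm 6.4
```

View pics/w16.png

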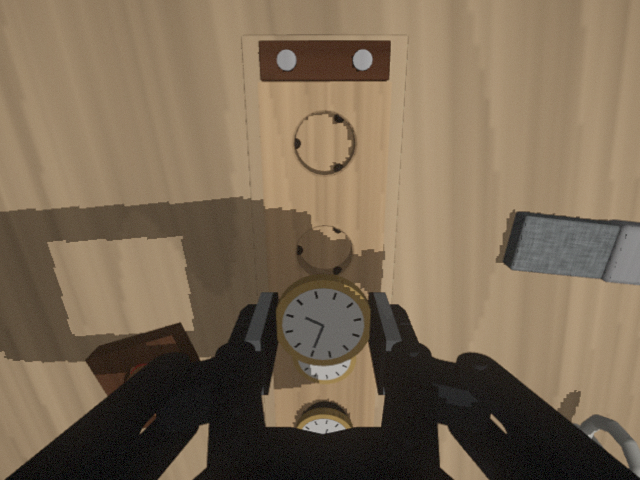

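Call:
{"method": "send_rows", "body": {"deltas": [{"gripper": 0.6, "x": 2, "y": 0.1, "z": 0.07, "rx": 0, "ry": 0, "rz": 0}, {"gripper": 0.6, "x": 4.2, "y": 0.16, "z": 0.07, "rx": 0, "ry": 0, "rz": 0}, {"gripper": 0.6, "x": 5.5, "y": 0.16, "z": 0.07, "rx": 0, "ry": 0, "rz": 0}, {"gripper": 0.6, "x": 6.3, "y": 0.16, "z": 0.07, "rx": 0, "ry": 0, "rz": 0}, {"gripper": 0.6, "x": 6.4, "y": 0.16, "z": 0.07, "rx": 0, "ry": 0, "rz": 0}]}}

```text
clock: 14.88
tool_pos: [577.5, 20.2, 65.3]
tcp_rot: [0.039, 0.707, -0.039, 0.705]
ft_force: [-0.6, -1.4, 0.3]
grip_width: 37.7
```

Call:
{"method": "send_rows", "body": {"deltas": [{"gripper": 0.6, "x": 0.05, "y": 0, "z": 0, "rx": 0, "ry": 0, "rz": 0}, {"gripper": 0.4, "x": 0.05, "y": 0, "z": 0, "rx": 0, "ry": 0, "rz": 0}, {"gripper": 0.4, "x": 0.05, "y": 0, "z": 0, "rx": 0, "ry": 0, "rz": 0}, {"gripper": 0.4, "x": -2, "y": 0, "z": 0, "rx": 0, "ry": 0, "rz": 0}, {"gripper": 0.35, "x": -6.5, "y": 0, "z": 0, "rx": 0, "ry": 0, "rz": 0}]}}

```text
clock: 15.5
tool_pos: [576.2, 20.5, 130.1]
tcp_rot: [0.039, 0.709, -0.039, 0.703]
ft_force: [0.9, 0.5, 0.2]
grip_width: 55.3
```

```bash
python3 - <<'E'
from h import *
ctrl.snapshot("wrist");ctrl.snapshot("wrist");s=cam("wrist");save(s,"w17");st();go([430,-85,190],-0.2)
E
```

```text
t 15.65 pos [580.8  20.1 135.4] grip 55.4 F [ 0.  -0.1 -0.3] q6 0.01
[[0.005, 0.109, 0.994], [-0.001, 0.994, -0.109], [-1.0, -0.001, 0.005]]
t 15.65 pos [580.8  20.1 135.4] q [-0.1   0.23  1.75 -0.    1.16  0.01] -> delta {'x': -5.52, 'y': -12.1, 'z': -13.81, 'rx': 0.09, 'ry': 0.005, 'rz': 0.001} dist cm 19.2
```

View pics/w17.png

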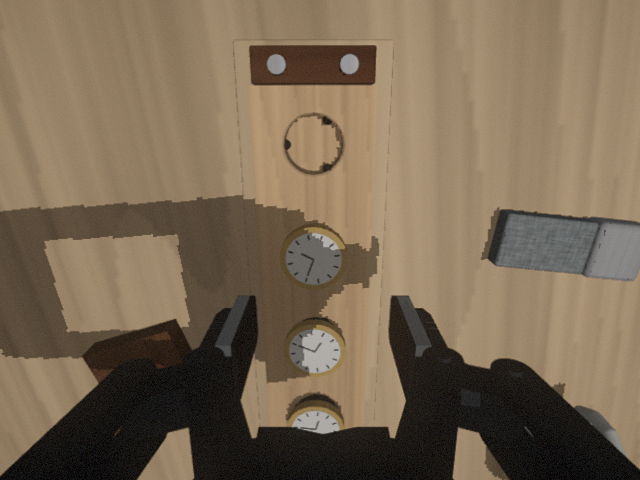

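Call:
{"method": "send_rows", "body": {"deltas": [{"gripper": 0.2, "x": -2, "y": -4, "z": -4.6, "rx": 0, "ry": 0, "rz": 0}, {"gripper": 0.2, "x": -4, "y": -8, "z": -9.2, "rx": 0, "ry": 0, "rz": 0}, {"gripper": 0.2, "x": -5.5, "y": -12, "z": -13.8, "rx": 0, "ry": 0.005, "rz": 0}, {"gripper": 0.2, "x": -5.5, "y": -12, "z": -13.8, "rx": 0, "ry": 0.005, "rz": 0}, {"gripper": 0.2, "x": -5.5, "y": -12, "z": -13.8, "rx": 0, "ry": 0.005, "rz": 0}]}}

```text
clock: 16.27
tool_pos: [430.4, -84.1, 190.2]
tcp_rot: [0.039, 0.706, -0.039, 0.706]
ft_force: [1.1, -0.4, -0.3]
grip_width: 68.2
```

```bash
python3 - <<'E'
from h import *
ctrl.snapshot("wrist");ctrl.snapshot("wrist");s=cam("wrist");save(s,"w18");st()
E
```

```text
t 16.43 pos [430.7 -83.4 189.4] grip 68.4 F [ 1.  -0.6 -0.3] q6 -0.26
[[-0.001, 0.108, 0.994], [-0.0, 0.994, -0.108], [-1.0, -0.0, -0.001]]
```

View pics/w18.png

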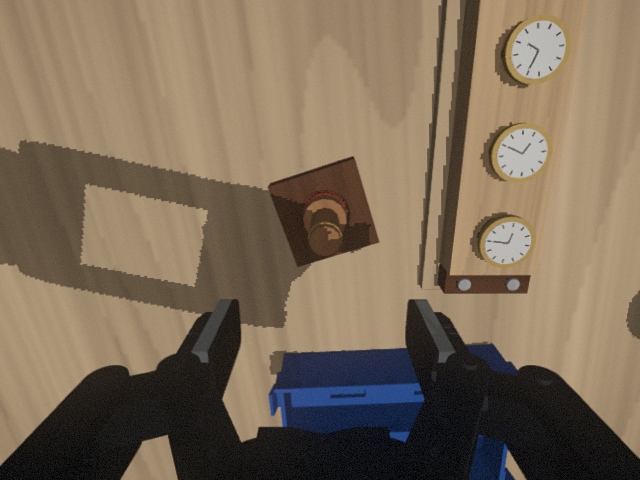

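```bash
python3 - <<'E'
from h import *
s=load("w18");print(p2w(s,[(326,238)],82).round(1));r=p2w(s,[(269.5,184),(353,157),(379,241),(297,266)],18);print(r.round(1),r.mean(0).round(1))
crop(s,"w18c",255,145,395,275,5)
go([431,-82.5,110],-0.108)
E
```

```text
[[433.4 -80.   82. ]]
[[ 392.   -52.4   18. ]
 [ 459.3  -38.6   18. ]
 [ 475.1 -109.5   18. ]
 [ 404.5 -124.4   18. ]] [432.7 -81.2  18. ]
t 16.43 pos [430.7 -83.4 189.4] q [-0.37 -0.18  2.06 -0.    1.27 -0.26] -> delta {'x': 7.94, 'y': 0.09, 'z': 0.03, 'rx': -0.001, 'ry': -0.001, 'rz': 0.0} dist cm 7.9
```

View pics/w18c.png

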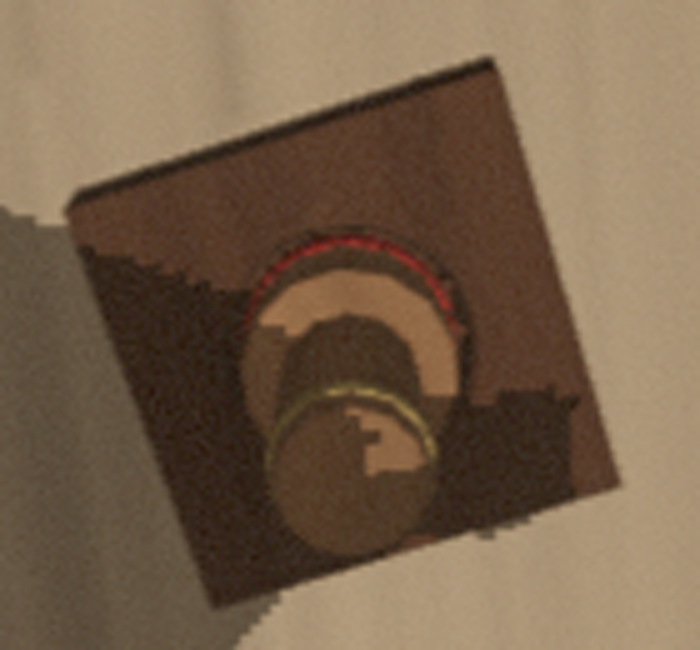

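Call:
{"method": "send_rows", "body": {"deltas": [{"gripper": 0.3, "x": 4, "y": 0.15, "z": 0.1, "rx": 0, "ry": 0, "rz": 0}, {"gripper": 0.3, "x": 8, "y": 0.15, "z": 0.1, "rx": 0, "ry": 0, "rz": 0}, {"gripper": 0.3, "x": 8, "y": 0.15, "z": 0.1, "rx": 0, "ry": 0, "rz": 0}, {"gripper": 0.3, "x": 8, "y": 0.15, "z": 0.1, "rx": 0, "ry": 0, "rz": 0}]}}

```text
clock: 16.92
tool_pos: [432.7, -81.8, 110.3]
tcp_rot: [0.038, 0.706, -0.038, 0.706]
ft_force: [0.2, -0.7, 1.6]
grip_width: 59.7
```

```bash
python3 - <<'E'
from h import *
ctrl.snapshot("wrist");s=cam("wrist");save(s,"w19");go([432,-81.8,56],-0.108)
E
```

```text
t 17.02 pos [433.3 -82.3 111.2] q [-0.37 -0.07  2.12 -0.    1.09 -0.26] -> delta {'x': 5.52, 'y': 0.04, 'z': -0.15, 'rx': -0.0, 'ry': 0.002, 'rz': 0.001} dist cm 5.5
```

View pics/w19.png

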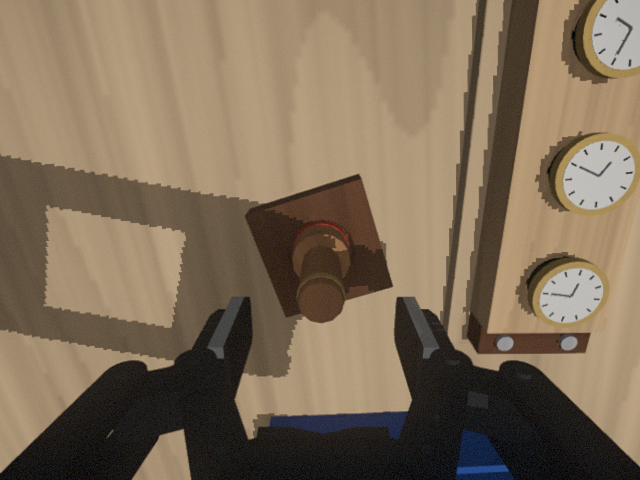

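```bash
python3 - <<'E'
from h import *
s=load("w19");print(p2w(s,[(321,299)],82).round(1))
E
```

```text
[[432.8 -80.2  82. ]]
```

Call:
{"method": "send_rows", "body": {"deltas": [{"gripper": 0.3, "x": 2.5, "y": 0.1, "z": -0.1, "rx": 0, "ry": 0, "rz": 0}, {"gripper": 0.3, "x": 4.5, "y": 0.1, "z": -0.1, "rx": 0, "ry": 0, "rz": 0}, {"gripper": 0.3, "x": 5.5, "y": 0.1, "z": -0.1, "rx": 0, "ry": 0, "rz": 0}, {"gripper": 0.3, "x": 5.5, "y": 0.1, "z": -0.1, "rx": 0, "ry": 0, "rz": 0}, {"gripper": 0.3, "x": 5.5, "y": 0.1, "z": -0.1, "rx": 0, "ry": 0, "rz": 0}]}}

```text
clock: 17.65
tool_pos: [433.4, -81.6, 57.2]
tcp_rot: [0.038, 0.705, -0.039, 0.707]
ft_force: [-0.9, 0.3, -0.4]
grip_width: 59.8
```

```bash
python3 - <<'E'
from h import *
ctrl.snapshot("wrist");s=cam("wrist");save(s,"w20");go([432.3,-81.5,56],-0.108)
E
```

```text
t 17.75 pos [433.3 -81.6  57.1] q [-0.36  0.03  2.15 -0.    0.96 -0.26] -> delta {'x': 0.11, 'y': -0.0, 'z': -0.1, 'rx': -0.0, 'ry': 0.004, 'rz': 0.002} dist cm 0.2
```

View pics/w20.png

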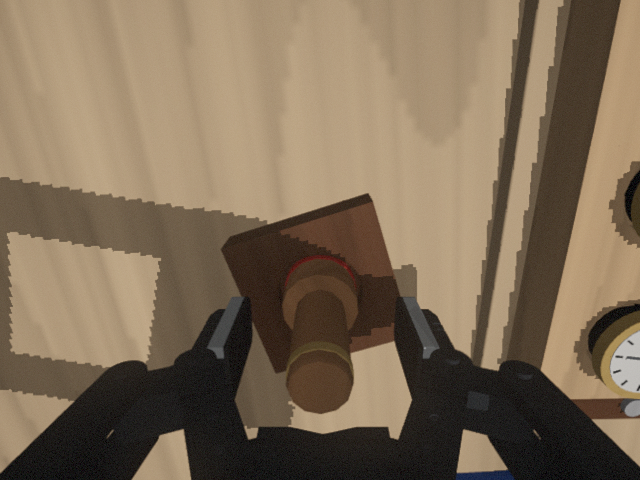

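Call:
{"method": "send_rows", "body": {"deltas": [{"gripper": 0.6, "x": 0.05, "y": 0.05, "z": -0.05, "rx": 0, "ry": 0.004, "rz": 0.002}, {"gripper": 0.85, "x": 0.05, "y": 0.05, "z": -0.05, "rx": 0, "ry": 0.004, "rz": 0.002}, {"gripper": 0.85, "x": 0.05, "y": 0.05, "z": -0.05, "rx": 0, "ry": 0.004, "rz": 0.002}, {"gripper": 0.85, "x": 0.05, "y": 0.05, "z": -0.05, "rx": 0, "ry": 0.004, "rz": 0.002}, {"gripper": 0.85, "x": 0.05, "y": 0.05, "z": -0.05, "rx": 0, "ry": 0.004, "rz": 0.002}], "squeeze": 80}}

```text
clock: 18.38
tool_pos: [433.2, -81.1, 57.0]
tcp_rot: [0.038, 0.706, -0.038, 0.706]
ft_force: [-1.8, -0.1, 5.1]
grip_width: 20.3
```

```bash
python3 - <<'E'
from h import *
st()
E
```

```text
t 18.38 pos [433.2 -81.1  57. ] grip 20.3 F [-1.8 -0.1  5.1] q6 -0.26
[[0.0, 0.108, 0.994], [0.0, 0.994, -0.108], [-1.0, 0.0, 0.0]]
```

Call:
{"method": "send_rows", "body": {"deltas": [{"gripper": 0.85, "x": -1, "y": 0, "z": 0, "rx": 0, "ry": 0, "rz": 0}, {"gripper": 0.85, "x": -4, "y": 0, "z": 0, "rx": 0, "ry": 0, "rz": 0}, {"gripper": 0.85, "x": -8, "y": 0, "z": 0, "rx": 0, "ry": 0, "rz": 0}, {"gripper": 0.85, "x": -8.5, "y": 0, "z": 0, "rx": 0, "ry": 0, "rz": 0}, {"gripper": 0.85, "x": -8.5, "y": 0, "z": 0, "rx": 0, "ry": 0, "rz": 0}]}}

```text
clock: 19.0
tool_pos: [433.0, -81.1, 141.9]
tcp_rot: [0.038, 0.706, -0.038, 0.706]
ft_force: [-1.1, -0.1, -1.8]
grip_width: 20.2
```

```bash
python3 - <<'E'
from h import *
ctrl.snapshot("wrist");ctrl.snapshot("wrist");s=cam("wrist");save(s,"w21");st();go([563.5,-107,135],-0.108)
E
```

```text
t 19.15 pos [432.  -80.7 140.4] grip 20.4 F [ 0.8 -0.1 -1.5] q6 -0.26
[[-0.002, 0.108, 0.994], [0.001, 0.994, -0.108], [-1.0, 0.001, -0.002]]
t 19.15 pos [432.  -80.7 140.4] q [-0.36 -0.12  2.1   0.    1.16 -0.26] -> delta {'x': 0.51, 'y': -1.2, 'z': 13.36, 'rx': -0.0, 'ry': -0.002, 'rz': -0.001} dist cm 13.4
```

View pics/w21.png

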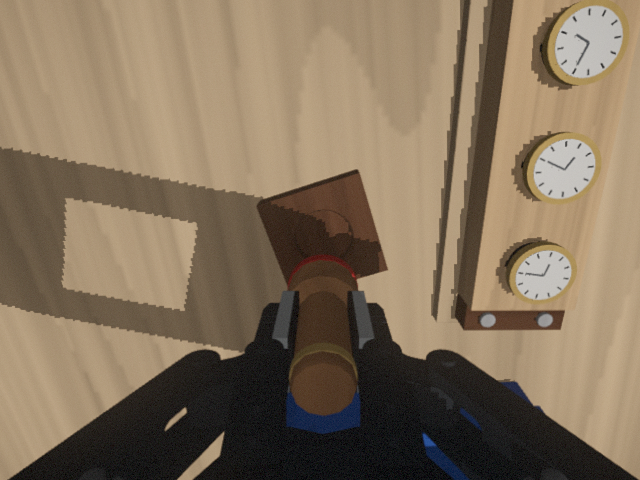

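```bash
python3 - <<'E'
from h import *
s=load("w21");print(p2w(s,[(542,273.5),(562.5,167),(587,43)],54).round(1).tolist(), p2w(s,[(324,384)],140.4+25).round(1), p2w(s,[(323,235)],18).round(1))
st()
E
```

```text
[[564.0, -106.8, 54.0], [570.5, -42.4, 54.0], [577.7, 19.9, 54.0]] [[432.7 -80.1 165.4]] [[432.3 -79.8  18. ]]
t 19.15 pos [432.  -80.7 140.4] grip 20.4 F [ 0.8 -0.1 -1.5] q6 -0.26
[[-0.002, 0.108, 0.994], [0.001, 0.994, -0.108], [-1.0, 0.001, -0.002]]
```

Call:
{"method": "send_rows", "body": {"deltas": [{"gripper": 0.85, "x": 0.2, "y": -0.5, "z": 4.5, "rx": 0, "ry": 0, "rz": 0}, {"gripper": 0.85, "x": 0.5, "y": -1, "z": 9.5, "rx": 0, "ry": 0, "rz": 0}, {"gripper": 0.85, "x": 0.5, "y": -1.2, "z": 13.3, "rx": 0, "ry": 0, "rz": 0}, {"gripper": 0.85, "x": 0.5, "y": -1.2, "z": 13.3, "rx": 0, "ry": 0, "rz": 0}, {"gripper": 0.85, "x": 0.5, "y": -1.2, "z": 13.3, "rx": 0, "ry": 0, "rz": 0}]}}

```text
clock: 19.77
tool_pos: [561.3, -106.5, 133.3]
tcp_rot: [0.039, 0.708, -0.037, 0.704]
ft_force: [-0.4, -0.0, -1.7]
grip_width: 20.3
```

```bash
python3 - <<'E'
from h import *
ctrl.snapshot("wrist");s=cam("wrist");save(s,"w22");st();go([563.5,-106.6,106],-0.108)
E
```

```text
t 19.88 pos [ 561.4 -106.6  134.2] grip 20.1 F [ 0.3 -0.1 -1.6] q6 -0.22
[[-0.004, 0.108, 0.994], [0.002, 0.994, -0.108], [-1.0, 0.001, -0.005]]
t 19.88 pos [ 561.4 -106.6  134.2] q [-0.33  0.21  1.77  0.    1.16 -0.22] -> delta {'x': 2.82, 'y': 0.01, 'z': 0.22, 'rx': -0.0, 'ry': -0.005, 'rz': -0.001} dist cm 2.8
```

View pics/w22.png

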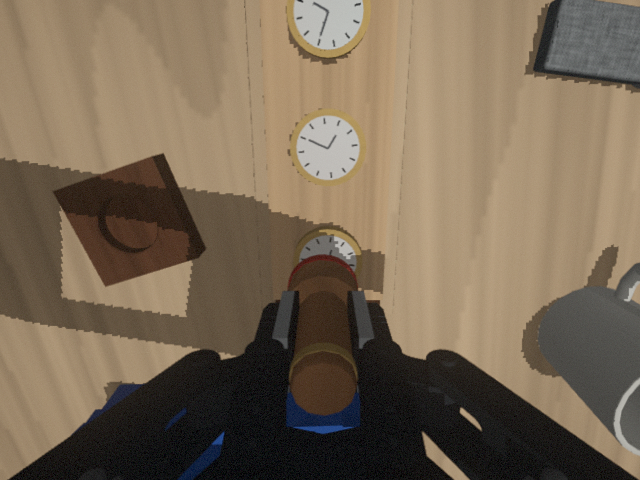

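Call:
{"method": "send_rows", "body": {"deltas": [{"gripper": 0.85, "x": 1.5, "y": 0, "z": 0.22, "rx": 0, "ry": -0.005, "rz": 0}, {"gripper": 0.85, "x": 2.5, "y": 0, "z": 0.25, "rx": 0, "ry": -0.005, "rz": 0}, {"gripper": 0.85, "x": 2.8, "y": 0, "z": 0.25, "rx": 0, "ry": -0.005, "rz": 0}, {"gripper": 0.85, "x": 2.8, "y": 0, "z": 0.25, "rx": 0, "ry": -0.005, "rz": 0}]}}

```text
clock: 20.38
tool_pos: [563.5, -106.7, 105.8]
tcp_rot: [0.039, 0.706, -0.038, 0.706]
ft_force: [-0.4, 0.1, -1.6]
grip_width: 20.6
```

```bash
python3 - <<'E'
from h import *
s=cam("wrist");save(s,"w23");st();go([563.8,-106.6,95],-0.108)
E
```

```text
t 20.43 pos [ 563.8 -106.8  106.2] grip 20.4 F [-0.1  0.4 -2. ] q6 -0.22
[[0.001, 0.108, 0.994], [0.001, 0.994, -0.108], [-1.0, 0.001, 0.0]]
t 20.43 pos [ 563.8 -106.8  106.2] q [-0.33  0.25  1.78  0.    1.11 -0.22] -> delta {'x': 1.12, 'y': 0.02, 'z': -0.01, 'rx': -0.0, 'ry': 0.0, 'rz': -0.001} dist cm 1.1
```

View pics/w23.png

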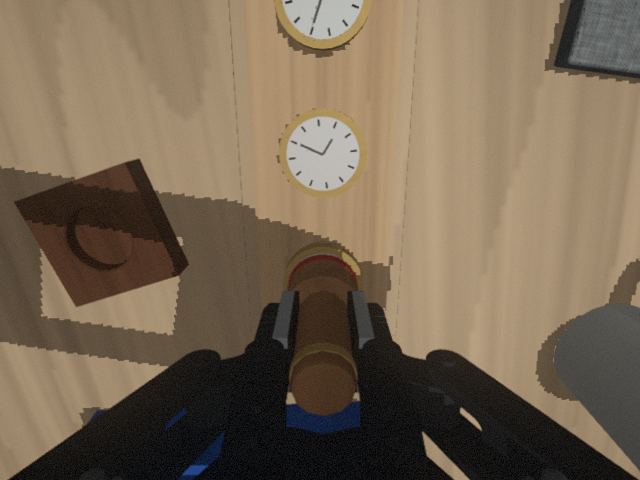

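Well centred. Press in small steps.

Call:
{"method": "send_rows", "body": {"deltas": [{"gripper": 0.85, "x": 0.3, "y": 0, "z": 0, "rx": 0, "ry": 0, "rz": 0}, {"gripper": 0.85, "x": 0.5, "y": 0, "z": 0, "rx": 0, "ry": 0, "rz": 0}, {"gripper": 0.85, "x": 0.6, "y": 0, "z": 0, "rx": 0, "ry": 0, "rz": 0}]}}

```text
clock: 20.8
tool_pos: [564.6, -107.0, 101.2]
tcp_rot: [0.039, 0.705, -0.038, 0.707]
ft_force: [0.7, -0.3, 6.0]
grip_width: 20.3
```

Call:
{"method": "send_rows", "body": {"deltas": [{"gripper": 0.85, "x": 0.2, "y": 0, "z": 0, "rx": 0, "ry": 0, "rz": 0}, {"gripper": 0.85, "x": 0.4, "y": 0, "z": 0, "rx": 0, "ry": 0, "rz": 0}]}}

```text
clock: 21.05
tool_pos: [564.5, -107.0, 96.9]
tcp_rot: [0.038, 0.705, -0.038, 0.707]
ft_force: [0.1, -0.0, -1.5]
grip_width: 20.4
```

Call:
{"method": "send_rows", "body": {"deltas": [{"gripper": 0.85, "x": 0.15, "y": 0, "z": 0, "rx": 0, "ry": 0, "rz": 0}, {"gripper": 0.85, "x": 0.25, "y": 0, "z": 0, "rx": 0, "ry": 0, "rz": 0}]}}

```text
clock: 21.3
tool_pos: [564.1, -106.9, 95.0]
tcp_rot: [0.039, 0.706, -0.038, 0.706]
ft_force: [-6.4, 2.2, 13.6]
grip_width: 20.1
```

```bash
python3 - <<'E'
from h import *
st()
E
```

```text
t 21.30 pos [ 564.1 -106.9   95. ] grip 20.1 F [-6.4  2.2 13.6] q6 -0.22
[[0.001, 0.108, 0.994], [0.001, 0.994, -0.108], [-1.0, 0.001, 0.001]]
```

Call:
{"method": "send_rows", "body": {"deltas": [{"gripper": 0.85, "x": 0.15, "y": 0, "z": 0, "rx": 0, "ry": 0, "rz": 0}, {"gripper": 0.85, "x": 0.2, "y": 0, "z": 0, "rx": 0, "ry": 0, "rz": 0}]}}

```text
clock: 21.55
tool_pos: [564.2, -106.9, 94.9]
tcp_rot: [0.038, 0.706, -0.038, 0.706]
ft_force: [-8.9, 2.6, 19.0]
grip_width: 20.1
```

Call:
{"method": "send_rows", "body": {"deltas": [{"gripper": 0.85, "x": -0.5, "y": 0, "z": 0, "rx": 0, "ry": 0, "rz": 0}, {"gripper": 0.85, "x": -2.2, "y": 0, "z": 0, "rx": 0, "ry": 0, "rz": 0}, {"gripper": 0.85, "x": -2.2, "y": 0, "z": 0, "rx": 0, "ry": 0, "rz": 0}]}}

```text
clock: 21.92
tool_pos: [565.5, -107.3, 118.7]
tcp_rot: [0.038, 0.705, -0.038, 0.707]
ft_force: [-0.0, 0.0, -1.2]
grip_width: 20.4
```

```bash
python3 - <<'E'
from h import *
ctrl.snapshot("wrist");s=cam("scene");save(s,"s2");crop(s,"s2c",220,180,400,320,4)
s=cam("wrist");save(s,"w24");go([570.8,-42.7,110],-0.108)
E
```

```text
t 22.07 pos [ 564.1 -106.9  116.7] q [-0.33  0.24  1.78  0.    1.13 -0.22] -> delta {'x': 0.68, 'y': 6.45, 'z': -0.02, 'rx': 0.0, 'ry': 0.0, 'rz': -0.001} dist cm 6.5
```

View pics/w24.png

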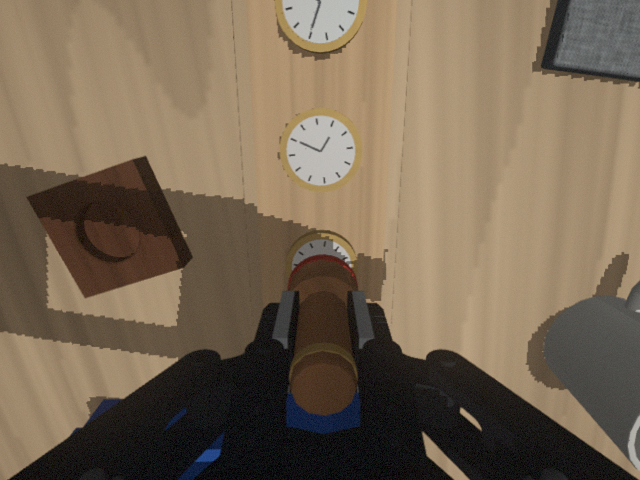

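View pics/s2c.png

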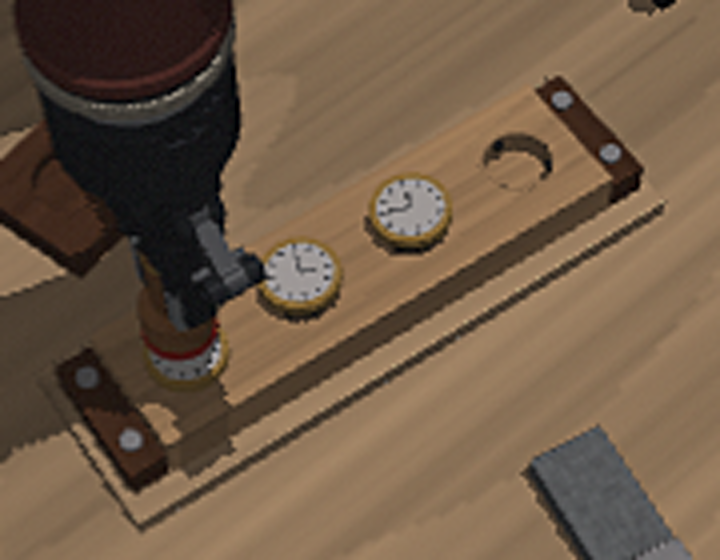

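Call:
{"method": "send_rows", "body": {"deltas": [{"gripper": 0.85, "x": 0, "y": 3.5, "z": 0, "rx": 0, "ry": 0, "rz": 0}, {"gripper": 0.85, "x": 0.4, "y": 6.45, "z": 0, "rx": 0, "ry": 0, "rz": 0}, {"gripper": 0.85, "x": 0.7, "y": 6.45, "z": 0, "rx": 0, "ry": 0, "rz": 0}, {"gripper": 0.85, "x": 0.9, "y": 6.45, "z": 0, "rx": 0, "ry": 0, "rz": 0}, {"gripper": 0.85, "x": 0.9, "y": 6.45, "z": 0, "rx": 0, "ry": 0, "rz": 0}]}}

```text
clock: 22.7
tool_pos: [570.7, -43.5, 107.4]
tcp_rot: [0.039, 0.706, -0.038, 0.706]
ft_force: [-0.5, 0.7, -0.9]
grip_width: 20.2
```

```bash
python3 - <<'E'
from h import *
s=cam("wrist");save(s,"w25");go([570.8,-42.7,95],-0.108)
E
```

```text
t 22.75 pos [570.9 -43.6 107.6] q [-0.21  0.25  1.79  0.    1.11 -0.11] -> delta {'x': 1.26, 'y': 0.09, 'z': -0.02, 'rx': -0.001, 'ry': -0.0, 'rz': -0.001} dist cm 1.3
```

View pics/w25.png

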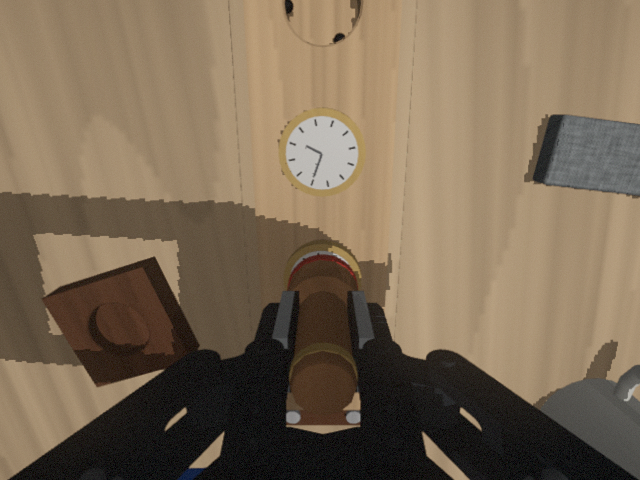

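Call:
{"method": "send_rows", "body": {"deltas": [{"gripper": 0.85, "x": 0.3, "y": 0.1, "z": 0, "rx": 0, "ry": 0, "rz": 0}, {"gripper": 0.85, "x": 0.5, "y": 0.1, "z": 0, "rx": 0, "ry": 0, "rz": 0}, {"gripper": 0.85, "x": 0.7, "y": 0.1, "z": 0, "rx": 0, "ry": 0, "rz": 0}, {"gripper": 0.85, "x": 0.85, "y": 0.1, "z": 0, "rx": 0, "ry": 0, "rz": 0}, {"gripper": 0.85, "x": 1.0, "y": 0.1, "z": 0, "rx": 0, "ry": 0, "rz": 0}]}}

```text
clock: 23.38
tool_pos: [571.0, -42.6, 97.5]
tcp_rot: [0.039, 0.706, -0.038, 0.706]
ft_force: [0.2, 1.2, -1.5]
grip_width: 20.5
```

Call:
{"method": "send_rows", "body": {"deltas": [{"gripper": 0.85, "x": 0.2, "y": 0, "z": 0, "rx": 0, "ry": 0, "rz": 0}, {"gripper": 0.85, "x": 0.3, "y": 0, "z": 0, "rx": 0, "ry": 0, "rz": 0}]}}

```text
clock: 23.62
tool_pos: [570.6, -42.4, 95.0]
tcp_rot: [0.039, 0.707, -0.038, 0.706]
ft_force: [-5.7, 1.7, 12.4]
grip_width: 20.4
```

Call:
{"method": "send_rows", "body": {"deltas": [{"gripper": 0.85, "x": 0.15, "y": 0, "z": 0, "rx": 0, "ry": 0, "rz": 0}, {"gripper": 0.85, "x": 0.2, "y": 0, "z": 0, "rx": 0, "ry": 0, "rz": 0}]}}

```text
clock: 23.88
tool_pos: [570.7, -42.4, 94.9]
tcp_rot: [0.039, 0.707, -0.038, 0.705]
ft_force: [-8.5, 0.2, 18.9]
grip_width: 20.3
```

Call:
{"method": "send_rows", "body": {"deltas": [{"gripper": 0.85, "x": -0.5, "y": 0, "z": 0, "rx": 0, "ry": 0, "rz": 0}, {"gripper": 0.85, "x": -2.2, "y": 0, "z": 0, "rx": 0, "ry": 0, "rz": 0}, {"gripper": 0.85, "x": -2.2, "y": 0, "z": 0, "rx": 0, "ry": 0, "rz": 0}, {"gripper": 0.85, "x": -2.2, "y": 0, "z": 0, "rx": 0, "ry": 0, "rz": 0}]}}

```text
clock: 24.38
tool_pos: [570.7, -42.4, 116.9]
tcp_rot: [0.039, 0.707, -0.038, 0.705]
ft_force: [0.4, -0.8, -2.5]
grip_width: 20.1
```

```bash
python3 - <<'E'
from h import *
s=cam("wrist");save(s,"w26");go([577.8,20.7,108],-0.108)
E
```

```text
t 24.43 pos [570.5 -42.3 116.6] q [-0.21  0.23  1.78  0.    1.13 -0.1 ] -> delta {'x': 0.86, 'y': 6.34, 'z': 0.05, 'rx': -0.0, 'ry': -0.002, 'rz': -0.001} dist cm 6.4
```

Call:
{"method": "send_rows", "body": {"deltas": [{"gripper": 0.85, "x": 0, "y": 3.5, "z": 0, "rx": 0, "ry": 0, "rz": 0}, {"gripper": 0.85, "x": 0.4, "y": 6.35, "z": 0.05, "rx": 0, "ry": 0, "rz": 0}, {"gripper": 0.85, "x": 0.7, "y": 6.35, "z": 0.05, "rx": 0, "ry": 0, "rz": 0}, {"gripper": 0.85, "x": 0.9, "y": 6.35, "z": 0.05, "rx": 0, "ry": 0, "rz": 0}, {"gripper": 0.85, "x": 0.9, "y": 6.35, "z": 0.05, "rx": 0, "ry": 0, "rz": 0}]}}

```text
clock: 25.05
tool_pos: [577.5, 20.0, 107.2]
tcp_rot: [0.039, 0.707, -0.038, 0.705]
ft_force: [0.2, -0.4, -0.7]
grip_width: 20.6
```

```bash
python3 - <<'E'
from h import *
s=cam("wrist");save(s,"w27");go([577.8,20.7,95],-0.108)
E
```

```text
t 25.10 pos [577.6  20.  107.4] q [-0.1   0.26  1.77  0.    1.11  0.01] -> delta {'x': 1.24, 'y': 0.08, 'z': 0.01, 'rx': -0.001, 'ry': -0.003, 'rz': -0.001} dist cm 1.2
```

View pics/w27.png

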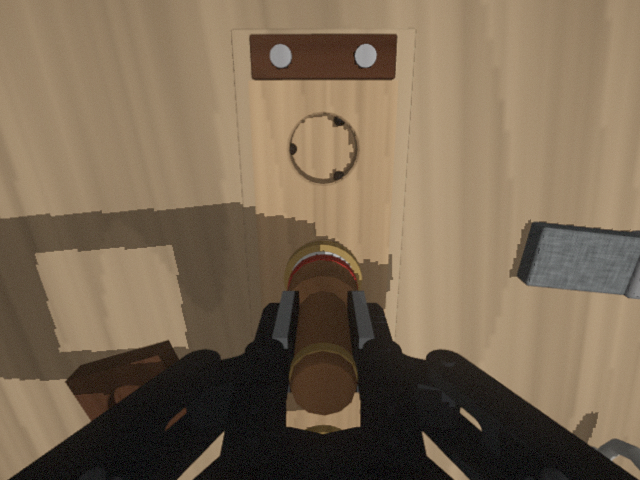

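Call:
{"method": "send_rows", "body": {"deltas": [{"gripper": 0.85, "x": 0.3, "y": 0.1, "z": 0, "rx": 0, "ry": 0, "rz": 0}, {"gripper": 0.85, "x": 0.5, "y": 0.1, "z": 0, "rx": 0, "ry": 0, "rz": 0}, {"gripper": 0.85, "x": 0.7, "y": 0.1, "z": 0, "rx": 0, "ry": 0, "rz": 0}, {"gripper": 0.85, "x": 0.85, "y": 0.1, "z": 0, "rx": 0, "ry": 0, "rz": 0}, {"gripper": 0.85, "x": 1.0, "y": 0.1, "z": 0, "rx": 0, "ry": 0, "rz": 0}]}}

```text
clock: 25.72
tool_pos: [577.7, 21.0, 97.2]
tcp_rot: [0.039, 0.707, -0.038, 0.705]
ft_force: [-0.2, 0.7, -2.2]
grip_width: 20.4
```

Call:
{"method": "send_rows", "body": {"deltas": [{"gripper": 0.85, "x": 0.2, "y": 0, "z": 0, "rx": 0, "ry": 0, "rz": 0}, {"gripper": 0.85, "x": 0.3, "y": 0, "z": 0, "rx": 0, "ry": 0, "rz": 0}]}}

```text
clock: 25.98
tool_pos: [577.3, 21.1, 95.0]
tcp_rot: [0.039, 0.708, -0.038, 0.705]
ft_force: [-6.3, 0.5, 14.8]
grip_width: 20.3
```

Call:
{"method": "send_rows", "body": {"deltas": [{"gripper": 0.85, "x": 0.15, "y": 0, "z": 0, "rx": 0, "ry": 0, "rz": 0}, {"gripper": 0.85, "x": 0.2, "y": 0, "z": 0, "rx": 0, "ry": 0, "rz": 0}]}}

```text
clock: 26.22
tool_pos: [577.3, 21.1, 95.0]
tcp_rot: [0.039, 0.708, -0.038, 0.704]
ft_force: [-8.6, 0.5, 18.7]
grip_width: 20.4
```

Call:
{"method": "send_rows", "body": {"deltas": [{"gripper": 0.85, "x": -0.5, "y": 0, "z": 0, "rx": 0, "ry": 0, "rz": 0}, {"gripper": 0.85, "x": -2.5, "y": 0, "z": 0, "rx": 0, "ry": 0, "rz": 0}, {"gripper": 0.85, "x": -4, "y": 0, "z": 0, "rx": 0, "ry": 0, "rz": 0}, {"gripper": 0.85, "x": -4, "y": 0, "z": 0, "rx": 0, "ry": 0, "rz": 0}]}}

```text
clock: 26.72
tool_pos: [579.0, 21.0, 137.3]
tcp_rot: [0.039, 0.706, -0.038, 0.706]
ft_force: [-0.1, 0.1, -1.5]
grip_width: 20.2
```

```bash
python3 - <<'E'
from h import *
st();go([432.5,-81,120],-0.108)
E
```

```text
t 26.73 pos [579.   21.  137.3] grip 20.2 F [-0.1  0.1 -1.5] q6 0.01
[[-0.0, 0.109, 0.994], [0.001, 0.994, -0.109], [-1.0, 0.001, -0.0]]
t 26.73 pos [579.   21.  137.3] q [-0.1   0.22  1.75  0.    1.17  0.01] -> delta {'x': 1.73, 'y': -11.73, 'z': -13.46, 'rx': -0.001, 'ry': -0.0, 'rz': -0.001} dist cm 17.9
```

Call:
{"method": "send_rows", "body": {"deltas": [{"gripper": 0.85, "x": 0, "y": -4, "z": -4.5, "rx": 0, "ry": 0, "rz": 0}, {"gripper": 0.85, "x": 0.5, "y": -8, "z": -9, "rx": 0, "ry": 0, "rz": 0}, {"gripper": 0.85, "x": 1.2, "y": -11.7, "z": -13.4, "rx": 0, "ry": 0, "rz": 0}, {"gripper": 0.85, "x": 1.2, "y": -11.7, "z": -13.4, "rx": 0, "ry": 0, "rz": 0}, {"gripper": 0.85, "x": 1.2, "y": -11.7, "z": -13.4, "rx": 0, "ry": 0, "rz": 0}]}}

```text
clock: 27.35
tool_pos: [433.5, -81.0, 125.5]
tcp_rot: [0.039, 0.706, -0.039, 0.706]
ft_force: [0.3, -0.5, 0.1]
grip_width: 20.0
```

```bash
python3 - <<'E'
from h import *
ctrl.snapshot("wrist");ctrl.snapshot("wrist");s=cam("wrist");save(s,"w28");go([433.1,-81.1,57],-0.108);s=cam("scene");save(s,"s3");crop(s,"s3c",220,180,400,320,4)
E
```

```text
t 27.50 pos [434.2 -80.5 125.7] q [-0.36 -0.09  2.11  0.    1.12 -0.26] -> delta {'x': 6.87, 'y': -0.07, 'z': -0.11, 'rx': 0.0, 'ry': 0.001, 'rz': -0.0} dist cm 6.9
```

View pics/w28.png

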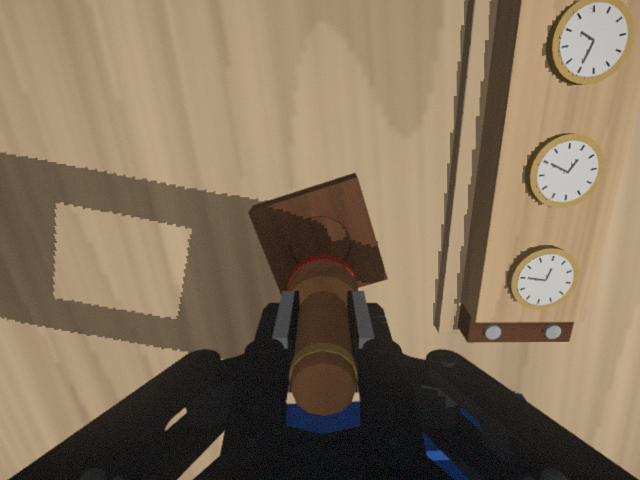

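View pics/s3c.png

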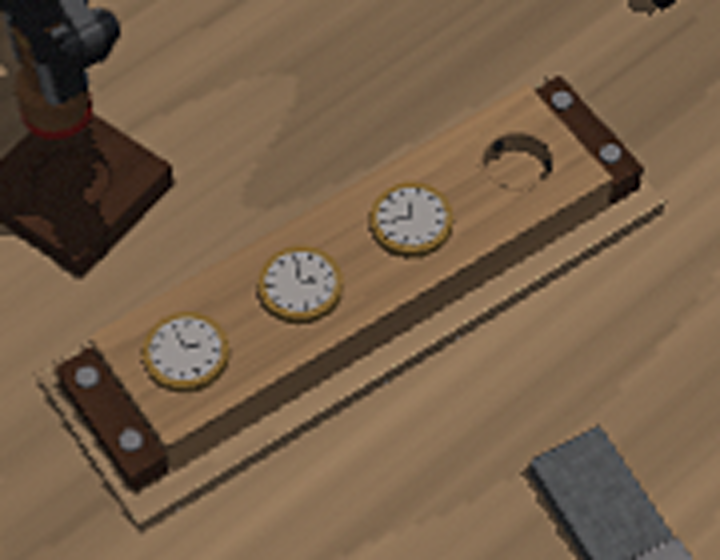

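All three sit flat on the wood. Lower the pusher into the well.

Call:
{"method": "send_rows", "body": {"deltas": [{"gripper": 0.85, "x": 2.5, "y": -0.06, "z": -0.1, "rx": 0, "ry": 0, "rz": 0}, {"gripper": 0.85, "x": 4.8, "y": -0.06, "z": -0.1, "rx": 0, "ry": 0, "rz": 0}, {"gripper": 0.85, "x": 5.6, "y": -0.06, "z": -0.1, "rx": 0, "ry": 0, "rz": 0}, {"gripper": 0.85, "x": 6.2, "y": -0.06, "z": -0.1, "rx": 0, "ry": 0, "rz": 0}, {"gripper": 0.85, "x": 6.6, "y": -0.06, "z": -0.1, "rx": 0, "ry": 0, "rz": 0}]}}

```text
clock: 28.18
tool_pos: [433.8, -81.0, 60.0]
tcp_rot: [0.038, 0.706, -0.038, 0.707]
ft_force: [0.2, -0.4, -1.9]
grip_width: 20.3
```

```bash
python3 - <<'E'
from h import *
s=cam("wrist");save(s,"w29");st();go([433.1,-81.1,57],-0.108)
E
```

```text
t 28.23 pos [433.4 -80.9  59.5] grip 20.1 F [-0.8  1.  -1.2] q6 -0.26
[[0.001, 0.107, 0.994], [0.0, 0.994, -0.107], [-1.0, 0.0, 0.001]]
t 28.23 pos [433.4 -80.9  59.5] q [-0.36  0.02  2.14  0.    0.97 -0.26] -> delta {'x': 0.25, 'y': -0.03, 'z': -0.03, 'rx': 0.001, 'ry': 0.001, 'rz': -0.0} dist cm 0.3
```

View pics/w29.png

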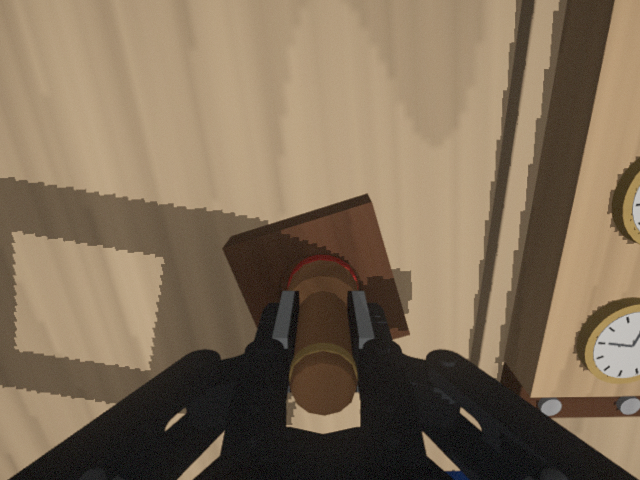

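Call:
{"method": "send_rows", "body": {"deltas": [{"gripper": 0.85, "x": 0.2, "y": 0, "z": 0, "rx": 0, "ry": 0, "rz": 0}, {"gripper": 0.85, "x": 0.25, "y": 0, "z": 0, "rx": 0, "ry": 0, "rz": 0}, {"gripper": 0.85, "x": 0.25, "y": 0, "z": 0, "rx": 0, "ry": 0, "rz": 0}]}}

```text
clock: 28.6
tool_pos: [433.5, -81.0, 57.3]
tcp_rot: [0.038, 0.706, -0.038, 0.707]
ft_force: [0.1, 0.4, -1.2]
grip_width: 20.1
```

Call:
{"method": "send_rows", "body": {"deltas": [{"gripper": 0.6, "x": 0, "y": 0, "z": 0, "rx": 0, "ry": 0, "rz": 0}, {"gripper": 0.4, "x": 0, "y": 0, "z": 0, "rx": 0, "ry": 0, "rz": 0}, {"gripper": 0.3, "x": 0, "y": 0, "z": 0, "rx": 0, "ry": 0, "rz": 0}, {"gripper": 0.3, "x": -4, "y": 0, "z": 0, "rx": 0, "ry": 0, "rz": 0}, {"gripper": 0.3, "x": -9, "y": 0, "z": 0, "rx": 0, "ry": 0, "rz": 0}]}}

```text
clock: 29.22
tool_pos: [432.3, -80.6, 147.1]
tcp_rot: [0.038, 0.707, -0.038, 0.705]
ft_force: [0.6, 0.1, 0.0]
grip_width: 59.7
```

```bash
python3 - <<'E'
from h import *
ctrl.snapshot("wrist");ctrl.snapshot("wrist");s=cam("wrist");save(s,"w30");st()
s2=cam("top");save(s2,"t5")
cv2.imwrite("pics/m30.png",np.vstack([cv2.resize(s2["color"],(400,300)),cv2.resize(s["color"],(400,300))]))
E
```

```text
t 29.38 pos [435.8 -81.8 150.4] grip 59.8 F [-1.  -0.2  0.1] q6 -0.26
[[0.008, 0.107, 0.994], [-0.002, 0.994, -0.107], [-1.0, -0.001, 0.008]]
```

View pics/m30.png

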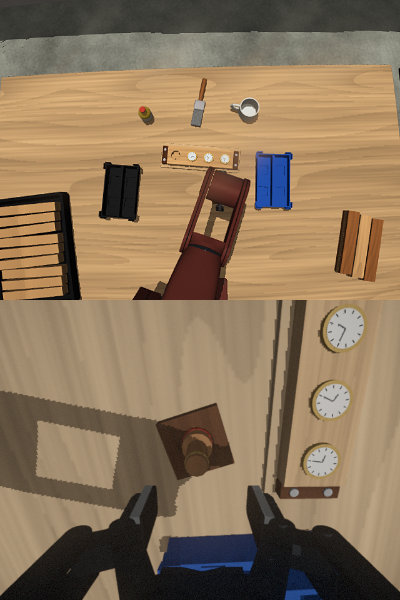

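```bash
python3 - <<'E'
from h import *
go([448,290,200],-0.07)
E
```

```text
t 29.43 pos [434.3 -81.3 148.4] q [-0.36 -0.13  2.09  0.    1.17 -0.26] -> delta {'x': -5.19, 'y': 37.06, 'z': -2.6, 'rx': -0.037, 'ry': 0.004, 'rz': 0.001} dist cm 37.5
```

Call:
{"method": "send_rows", "body": {"deltas": [{"gripper": 0.3, "x": -1.5, "y": 5, "z": -0.2, "rx": 0, "ry": 0, "rz": 0}, {"gripper": 0.3, "x": -3, "y": 10, "z": -0.5, "rx": 0, "ry": 0, "rz": 0}, {"gripper": 0.3, "x": -5, "y": 15, "z": -1, "rx": 0, "ry": 0.004, "rz": 0}, {"gripper": 0.3, "x": -5, "y": 20, "z": -1.5, "rx": 0, "ry": 0.008, "rz": 0}, {"gripper": 0.3, "x": -5, "y": 25, "z": -2, "rx": 0, "ry": 0.008, "rz": 0}]}}

```text
clock: 30.05
tool_pos: [440.2, 170.9, 196.8]
tcp_rot: [0.038, 0.708, -0.038, 0.704]
ft_force: [0.9, -0.4, 0.4]
grip_width: 59.9
```

```bash
python3 - <<'E'
from h import *
go([448,290,200],-0.07)
E
```

```text
t 30.05 pos [440.2 170.9 196.8] q [ 0.2  -0.1   1.97  0.    1.28  0.31] -> delta {'x': -0.33, 'y': 11.92, 'z': -0.5, 'rx': -0.037, 'ry': -0.006, 'rz': 0.001} dist cm 11.9
```

Call:
{"method": "send_rows", "body": {"deltas": [{"gripper": 0.3, "x": -0.3, "y": 6, "z": -0.3, "rx": -0.02, "ry": -0.006, "rz": 0}, {"gripper": 0.3, "x": -0.3, "y": 11.9, "z": -0.5, "rx": -0.037, "ry": -0.006, "rz": 0}, {"gripper": 0.3, "x": -0.3, "y": 11.9, "z": -0.5, "rx": -0.037, "ry": -0.006, "rz": 0}, {"gripper": 0.3, "x": -0.3, "y": 11.9, "z": -0.5, "rx": -0.037, "ry": -0.006, "rz": 0}, {"gripper": 0.3, "x": -0.3, "y": 11.9, "z": -0.5, "rx": -0.037, "ry": -0.006, "rz": 0}]}}

```text
clock: 30.68
tool_pos: [447.7, 288.4, 198.9]
tcp_rot: [0.025, 0.707, -0.026, 0.706]
ft_force: [-0.3, -0.1, 0.1]
grip_width: 59.8
```

```bash
python3 - <<'E'
from h import *
ctrl.snapshot("wrist");ctrl.snapshot("wrist");st();s=cam("wrist");save(s,"w31");st()
E
```

```text
t 30.77 pos [448.1 288.5 199.5] grip 59.8 F [-0.4  0.6 -0.1] q6 0.50
[[-0.0, 0.072, 0.997], [-0.001, 0.997, -0.072], [-1.0, -0.001, 0.0]]
t 30.82 pos [448.2 288.7 199.7] grip 59.9 F [-0.2 -0.4  0. ] q6 0.50
[[0.0, 0.072, 0.997], [-0.001, 0.997, -0.072], [-1.0, -0.001, 0.0]]
```

View pics/w31.png

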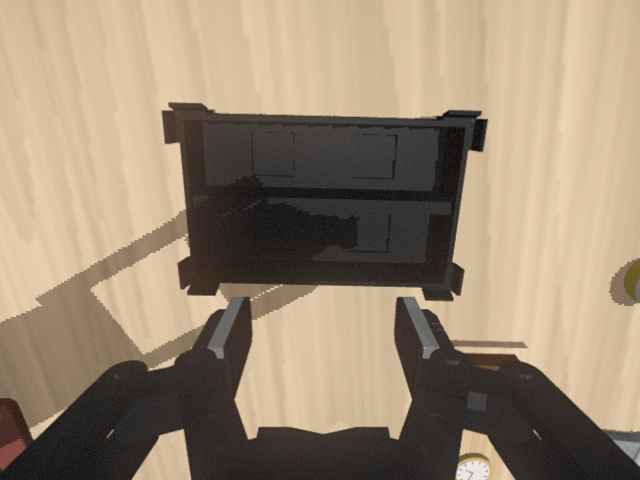

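```bash
cat >> h.py <<'E'
def tray_wire(x,y,yaw,z0=0):
    """returns list of polylines world"""
    c,s=np.cos(yaw),np.sin(yaw)
    def P(l): l=np.array(l,float); return np.c_[x+c*l[:,0]-s*l[:,1],y+s*l[:,0]+c*l[:,1],z0+l[:,2]]
    def rect(a,b,z): return P([(a,b,z),(-a,b,z),(-a,-b,z),(a,-b,z),(a,b,z)])
    return [rect(102,64,50),rect(98,60,50),rect(102,64,0),rect(98,60,4),P([(98,5,44),(-98,5,44)]),P([(98,-5,44),(-98,-5,44)])]+[P([(sx*41.5+a*18,sy*33+b*18,9) for a,b in((1,1),(-1,1),(-1,-1),(1,-1),(1,1))]) for sx in(1,-1) for sy in(1,-1)]
def overlay(s,poly,fn,box,k,gain=1.0,z0=0):
    x0,y0,x1,y1=box
    im=cv2.resize(cv2.convertScaleAbs(s["color"],alpha=gain)[y0:y1,x0:x1],None,fx=k,fy=k,interpolation=cv2.INTER_CUBIC)
    cols=[(0,0,255),(0,255,0),(255,255,0),(255,0,255),(0,255,255),(0,255,255)]+[(255,128,0)]*4
    for L,c in zip(poly,cols):
        P=(w2p(s,L)-[x0,y0]+.5)*k-.5
        cv2.polylines(im,[np.round(P*8).astype(int)],False,c,1,cv2.LINE_AA,3)
    cv2.imwrite(f"pics/{fn}.png",im)
E
python3 - <<'E'
from h import *
s=load("w31");overlay(s,[],"w31c",(150,90,500,310),2.28,2.5)
E
```

```text
(no output)
```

View pics/w31c.png

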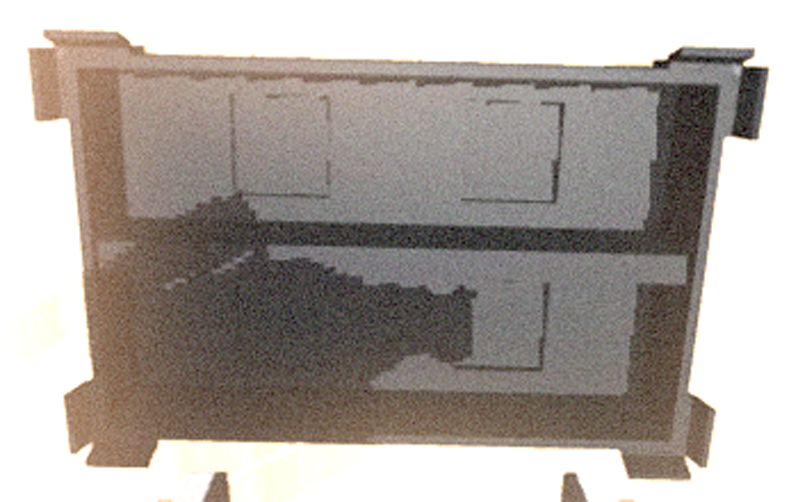

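```bash
cat >> h.py <<'E'
from scipy.optimize import least_squares
def fit_tray(s,loc,px,p0,z0=0):
    loc=np.array(loc,float);px=np.array(px,float)
    def f(p):
        c,sn=np.cos(p[2]),np.sin(p[2])
        W=np.c_[p[0]+c*loc[:,0]-sn*loc[:,1],p[1]+sn*loc[:,0]+c*loc[:,1],z0+loc[:,2]]
        return (w2p(s,W)-px).ravel()
    r=least_squares(f,p0,loss="soft_l1",x_scale=[1,1,.01]); return r.x,f(r.x).reshape(-1,2)
E
python3 - <<'E'
from h import *
s=load("w31")
loc=[(-98,60,50),(98,60,50),(98,-60,50),(-98,-60,50),(98,5,44),(98,-5,44),(-98,5,44)]
px=(np.array([(78,68),(718,85),(683,442),(93,437),(687,254),(687,283),(97,240)])+.5)/2.28-.5+[150,90]
p,r=fit_tray(s,loc,px,[448,295,-.07]);print(p,r.round(1).tolist())
overlay(s,tray_wire(*p),"w31o",(150,90,500,310),2.28,2.5)
E
```

```text
[ 4.49180470e+02  3.02135394e+02 -9.64406542e-02] [[-0.5, 0.2], [0.1, -0.2], [-6.0, -1.0], [7.0, -4.1], [0.6, 0.4], [-1.1, 0.4], [0.6, 0.5]]
```

View pics/w31o.png

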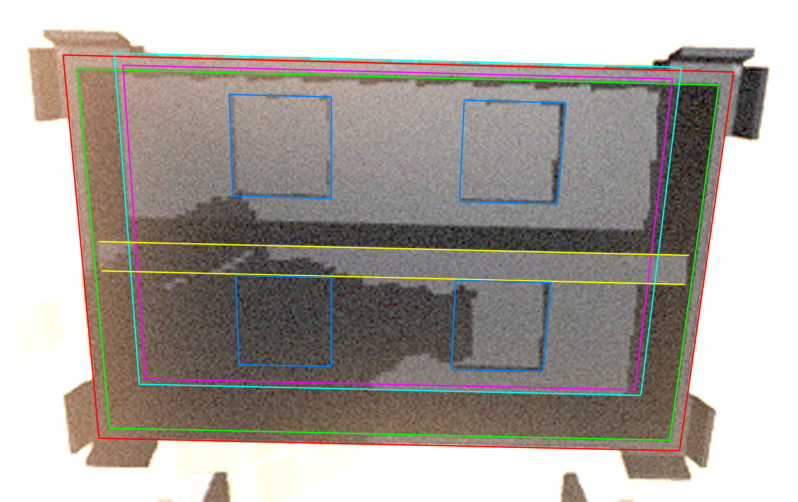

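```bash
python3 - <<'E'
from h import *
s=load("w31")
loc=[(-98,60,50),(98,60,50),(98,5,44),(98,-5,44),(-98,5,44),(-102,64,50),(102,64,50)]
px=(np.array([(78,68),(718,85),(687,254),(687,283),(97,240),(63,54),(737,71)])+.5)/2.28-.5+[150,90]
p,r=fit_tray(s,loc,px,[448,295,-.07]);print(p,r.round(1).tolist())
overlay(s,tray_wire(*p),"w31p",(150,90,500,310),2.28,2.5)
# top camera cross check
t=cam("top");save(t,"t6");overlay(t,tray_wire(*p),"t6o",(150,250,240,365),6,2.5)
b=load("t6");overlay(b,[],"t6b",(395,230,485,345),6,1.3)
E
```

```text
[ 4.49352361e+02  3.02318127e+02 -9.71378736e-02] [[-0.2, -0.1], [0.4, -0.3], [0.8, 0.2], [-0.9, 0.2], [0.8, 0.2], [0.1, -0.2], [-1.4, 0.0]]
```

View pics/w31p.png

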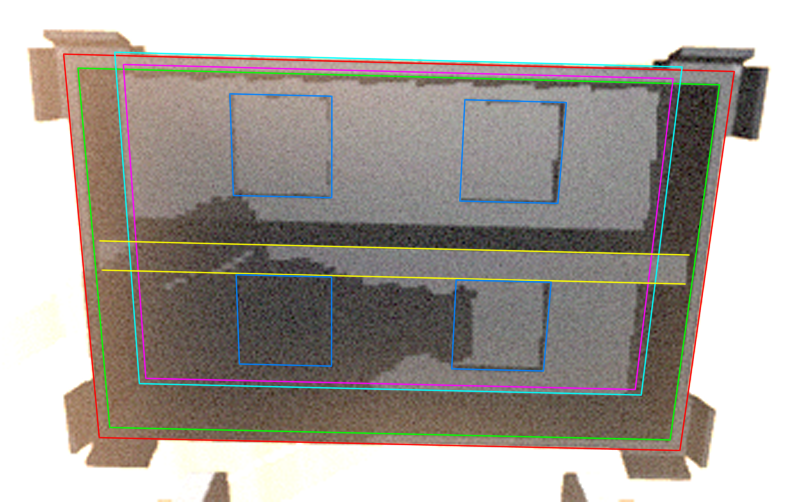

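View pics/t6o.png

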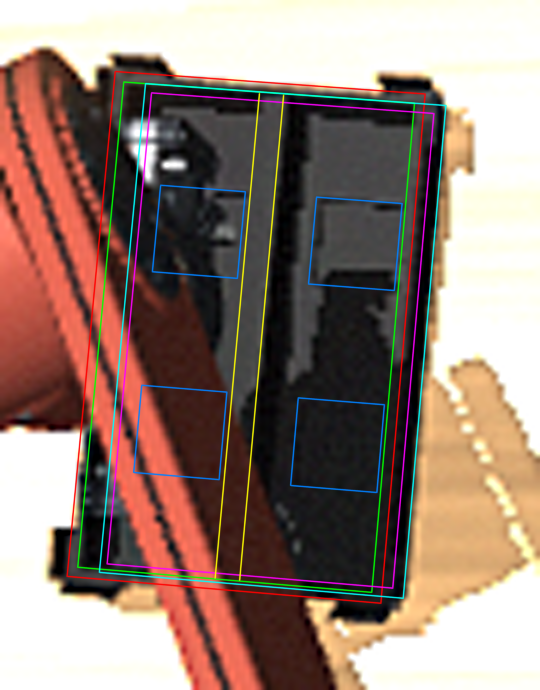

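```bash
python3 - <<'E'
from h import *
s=load("w1");overlay(s,[],"w1c",(150,120,490,330),2.3,1.5)
go([477,-303,200],-0.07)
E
```

```text
t 30.88 pos [448.3 288.8 199.9] q [ 0.43  0.05  1.82 -0.    1.27  0.5 ] -> delta {'x': 0.05, 'y': -58.82, 'z': 7.13, 'rx': -0.002, 'ry': 0.001, 'rz': 0.001} dist cm 59.3
```

Call:
{"method": "send_rows", "body": {"deltas": [{"gripper": 0.3, "x": 0, "y": -5.5, "z": 0, "rx": 0, "ry": 0, "rz": 0}, {"gripper": 0.3, "x": 0, "y": -11.5, "z": 0, "rx": 0, "ry": 0, "rz": 0}, {"gripper": 0.3, "x": 0, "y": -17.5, "z": 0, "rx": 0, "ry": 0, "rz": 0}, {"gripper": 0.3, "x": 0, "y": -23.5, "z": 0, "rx": 0, "ry": 0, "rz": 0}, {"gripper": 0.3, "x": 0, "y": -29.5, "z": 0, "rx": 0, "ry": 0, "rz": 0}]}}

```text
clock: 31.5
tool_pos: [426.6, -7.6, 200.7]
tcp_rot: [0.025, 0.706, -0.026, 0.707]
ft_force: [1.8, 0.0, 0.1]
grip_width: 60.0
```

```bash
python3 - <<'E'
from h import *
go([477,-303,200],-0.07)
E
```

```text
t 31.50 pos [426.6  -7.6 200.7] q [-0.2  -0.23  2.08 -0.    1.29 -0.13] -> delta {'x': 0.12, 'y': -29.1, 'z': 7.17, 'rx': -0.003, 'ry': 0.002, 'rz': 0.001} dist cm 30.0
```

Call:
{"method": "send_rows", "body": {"deltas": [{"gripper": 0.3, "x": 0, "y": -5.7, "z": 1.4, "rx": 0, "ry": 0, "rz": 0}, {"gripper": 0.3, "x": 0, "y": -11.5, "z": 2.8, "rx": 0, "ry": 0, "rz": 0}, {"gripper": 0.3, "x": 0, "y": -17.5, "z": 4.3, "rx": 0, "ry": 0, "rz": 0}, {"gripper": 0.3, "x": 0, "y": -23.5, "z": 5.8, "rx": 0, "ry": 0, "rz": 0}, {"gripper": 0.3, "x": 0.1, "y": -29.1, "z": 7.2, "rx": 0, "ry": 0, "rz": 0}]}}

```text
clock: 32.12
tool_pos: [477.0, -305.9, 200.7]
tcp_rot: [0.026, 0.705, -0.027, 0.708]
ft_force: [0.7, 0.2, 0.5]
grip_width: 59.6
```

```bash
python3 - <<'E'
from h import *
for i in range(5): ctrl.snapshot("wrist")
st();s=cam("wrist");save(s,"w32");st();overlay(s,[],"w32c",(150,90,500,310),2.28,1.5)
E
```

```text
t 32.38 pos [ 476.7 -302.9  199.9] grip 59.4 F [1.3 0.1 0.7] q6 -0.63
[[0.002, 0.074, 0.997], [-0.0, 0.997, -0.074], [-1.0, -0.0, 0.002]]
t 32.42 pos [ 476.9 -302.3  200.1] grip 59.8 F [-0.3  0.4 -0.3] q6 -0.63
[[0.002, 0.073, 0.997], [-0.001, 0.997, -0.073], [-1.0, -0.001, 0.002]]
```

View pics/w32.png

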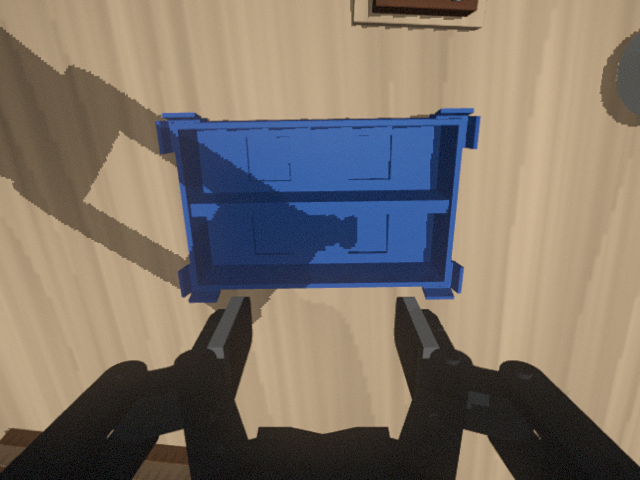

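View pics/w32c.png

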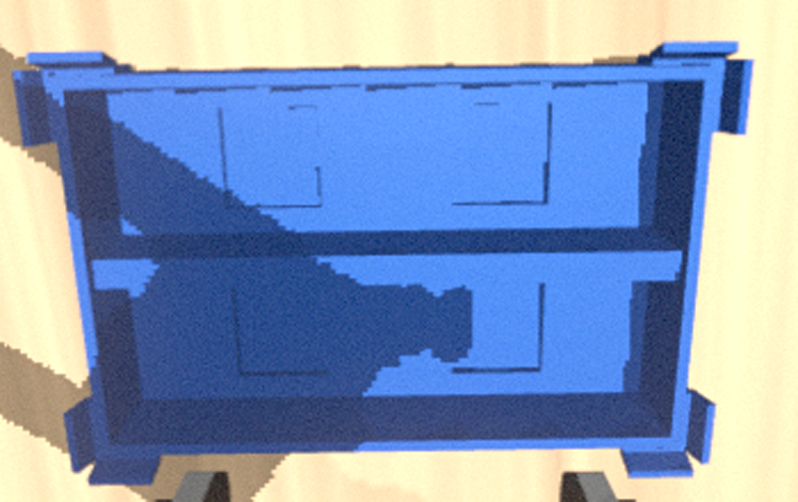

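```bash
python3 - <<'E'
from h import *
s=load("w32")
loc=[(-98,60,50),(98,60,50),(98,-60,50),(-98,-60,50),(98,5,44),(98,-5,44),(-98,5,44),(-98,-5,44)]
px=(np.array([(65,91),(703,81),(671,438),(105,447),(681,251),(681,280),(92,261),(95,290)])+.5)/2.28-.5+[150,90]
p,r=fit_tray(s,loc,px,[476,-290,-.06]);print(p,r.round(1).tolist())
overlay(s,tray_wire(*p),"w32o",(150,90,500,310),2.28,1.5)
t=cam("top");save(t,"t7");print(np.abs(t["color"][250:365,150:240].astype(int)-load("t5")["color"][250:365,150:240]).mean())
go([*p[:2],120],p[2]+np.pi/2)
o=ctrl.get_obs();print(o["qpos"].round(3))
E
```

```text
[ 4.75439155e+02 -2.91809193e+02 -5.83594471e-02] [[-0.3, 0.2], [-0.1, 0.0], [-0.8, -0.6], [2.7, -0.8], [-0.2, 0.3], [-1.3, 0.3], [0.5, -0.0], [0.8, -0.1]]
4.4247020933977455
t 32.48 pos [ 477.1 -301.9  200.2] q [-0.7   0.12  1.74  0.    1.28 -0.63] -> delta {'x': 8.02, 'y': 1.0, 'z': -0.25, 'rx': 1.557, 'ry': 0.002, 'rz': -0.001} dist cm 8.1
[-7.040e-01  1.190e-01  1.743e+00  1.000e-03  1.277e+00 -6.320e-01]
```

View pics/w32o.png

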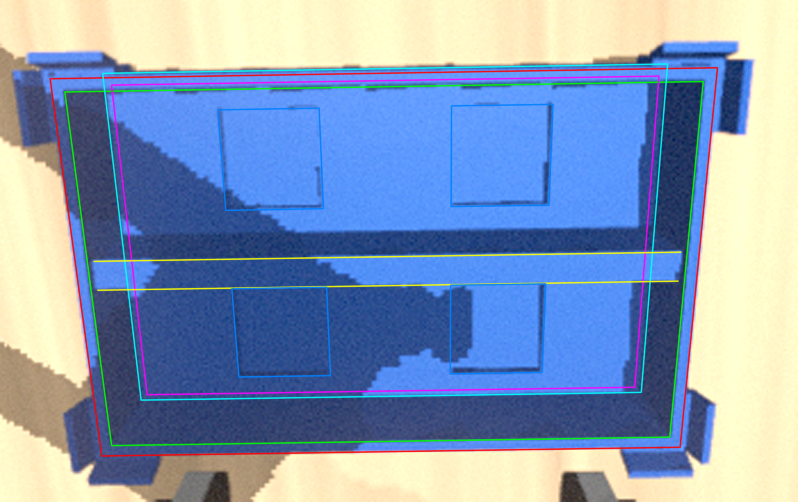

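Call:
{"method": "send_rows", "body": {"deltas": [{"gripper": 0.3, "x": 0, "y": 0.3, "z": 0, "rx": 0.18, "ry": 0, "rz": 0}, {"gripper": 0.3, "x": 0.5, "y": 0.6, "z": -0.1, "rx": 0.36, "ry": 0, "rz": 0}, {"gripper": 0.3, "x": 1, "y": 1, "z": -0.2, "rx": 0.54, "ry": 0, "rz": 0}, {"gripper": 0.3, "x": 1.5, "y": 1, "z": -0.2, "rx": 0.72, "ry": 0, "rz": 0}, {"gripper": 0.3, "x": 2, "y": 1, "z": -0.2, "rx": 0.9, "ry": 0, "rz": 0}]}}

```text
clock: 33.1
tool_pos: [476.0, -290.1, 180.6]
tcp_rot: [0.332, 0.624, -0.331, 0.626]
ft_force: [-0.3, -0.5, 0.4]
grip_width: 59.5
```

```bash
python3 - <<'E'
from h import *
go([475.4,-291.8,120],-0.058-np.pi/2)
E
```

```text
t 33.10 pos [ 476.  -290.1  180.6] q [-0.69  0.12  1.78  0.    1.24  0.29] -> delta {'x': 6.06, 'y': -0.15, 'z': 0.09, 'rx': 0.653, 'ry': 0.002, 'rz': -0.002} dist cm 6.1
```

Call:
{"method": "send_rows", "body": {"deltas": [{"gripper": 0.3, "x": 2, "y": 0, "z": 0, "rx": 0.18, "ry": 0, "rz": 0}, {"gripper": 0.3, "x": 4, "y": 0, "z": 0, "rx": 0.36, "ry": 0, "rz": 0}, {"gripper": 0.3, "x": 6, "y": -0.15, "z": 0.1, "rx": 0.54, "ry": 0, "rz": 0}, {"gripper": 0.3, "x": 6, "y": -0.15, "z": 0.1, "rx": 0.653, "ry": 0, "rz": 0}, {"gripper": 0.3, "x": 6, "y": -0.15, "z": 0.1, "rx": 0.653, "ry": 0, "rz": 0}]}}

```text
clock: 33.72
tool_pos: [475.6, -290.6, 120.8]
tcp_rot: [0.514, 0.485, -0.513, 0.487]
ft_force: [-0.6, 0.5, 0.7]
grip_width: 59.8
```

```bash
python3 - <<'E'
from h import *
for i in range(3): ctrl.snapshot("wrist")
s=cam("wrist");save(s,"w33");go([475.4,-291.8,40],-0.058-np.pi/2)
cv2.imwrite("pics/w33x.png",s["color"])
overlay(s,tray_wire(475.4,-291.8,-.058),"w33o",(0,0,640,480),1.25,1.3)
E
```

```text
t 33.92 pos [ 475.9 -291.6  121.2] q [-0.69  0.19  1.82  0.    1.12  0.93] -> delta {'x': 8.12, 'y': -0.07, 'z': 0.01, 'rx': 0.002, 'ry': 0.002, 'rz': -0.004} dist cm 8.1
```

View pics/w33o.png

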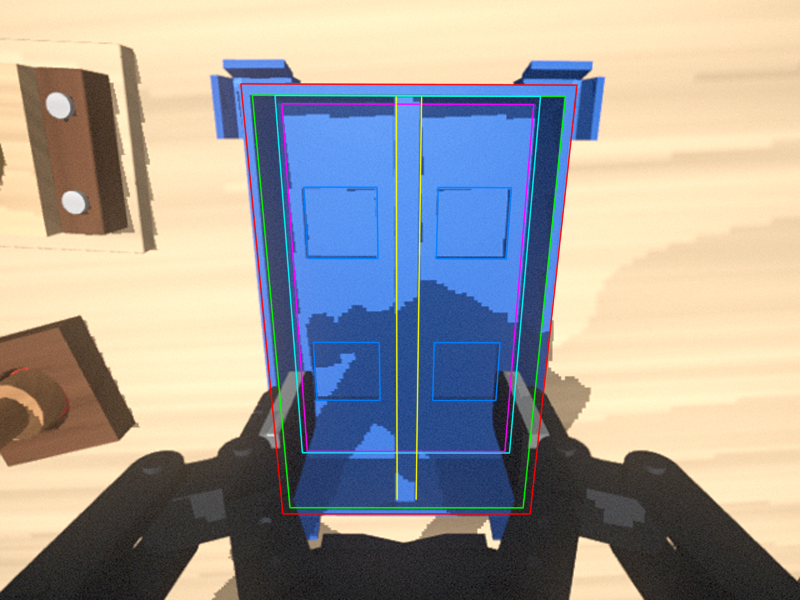

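Call:
{"method": "send_rows", "body": {"deltas": [{"gripper": 0.3, "x": 3, "y": -0.05, "z": 0, "rx": 0, "ry": 0, "rz": 0}, {"gripper": 0.3, "x": 6, "y": -0.05, "z": 0, "rx": 0, "ry": 0, "rz": 0}, {"gripper": 0.3, "x": 8.1, "y": -0.05, "z": 0, "rx": 0, "ry": 0, "rz": 0}, {"gripper": 0.3, "x": 8.1, "y": -0.05, "z": 0, "rx": 0, "ry": 0, "rz": 0}, {"gripper": 0.3, "x": 8.1, "y": -0.05, "z": 0, "rx": 0, "ry": 0, "rz": 0}]}}

```text
clock: 34.55
tool_pos: [476.3, -292.2, 41.3]
tcp_rot: [0.514, 0.484, -0.513, 0.488]
ft_force: [0.1, 0.5, 0.7]
grip_width: 59.5
```

```bash
python3 - <<'E'
from h import *
st();go([475.4,-291.8,40],-0.058-np.pi/2)
E
```

```text
t 34.55 pos [ 476.3 -292.2   41.3] grip 59.5 F [0.1 0.5 0.7] q6 0.93
[[0.005, 0.998, -0.055], [-0.003, -0.055, -0.998], [-1.0, 0.005, 0.003]]
t 34.55 pos [ 476.3 -292.2   41.3] q [-0.69  0.31  1.85  0.    0.97  0.93] -> delta {'x': 0.13, 'y': -0.09, 'z': -0.03, 'rx': 0.003, 'ry': 0.003, 'rz': -0.005} dist cm 0.2
```

Call:
{"method": "send_rows", "body": {"deltas": [{"gripper": 0.5, "x": 0.1, "y": -0.07, "z": -0.03, "rx": 0.003, "ry": 0.003, "rz": -0.005}, {"gripper": 0.75, "x": 0.1, "y": -0.07, "z": -0.03, "rx": 0.003, "ry": 0.003, "rz": -0.005}, {"gripper": 1, "x": 0.1, "y": -0.07, "z": -0.03, "rx": 0.003, "ry": 0.003, "rz": -0.005}, {"gripper": 1, "x": 0.1, "y": -0.07, "z": -0.03, "rx": 0.003, "ry": 0.003, "rz": -0.005}, {"gripper": 1, "x": 0.1, "y": -0.07, "z": -0.03, "rx": 0.003, "ry": 0.003, "rz": -0.005}], "squeeze": 100}}

```text
clock: 35.17
tool_pos: [476.0, -292.3, 41.1]
tcp_rot: [0.514, 0.485, -0.514, 0.486]
ft_force: [-0.6, -0.0, 5.6]
grip_width: 8.4
```

```bash
python3 - <<'E'
from h import *
st()
E
```

```text
t 35.17 pos [ 476.  -292.3   41.1] grip 8.4 F [-0.6 -0.   5.6] q6 0.94
[[0.001, 0.998, -0.058], [-0.0, -0.058, -0.998], [-1.0, 0.001, 0.0]]
```

Call:
{"method": "send_rows", "body": {"deltas": [{"gripper": 1, "x": -1, "y": 0, "z": 0, "rx": 0, "ry": 0, "rz": 0}, {"gripper": 1, "x": -3, "y": 0, "z": 0, "rx": 0, "ry": 0, "rz": 0}, {"gripper": 1, "x": -6, "y": 0, "z": 0, "rx": 0, "ry": 0, "rz": 0}, {"gripper": 1, "x": -10, "y": 0, "z": 0, "rx": 0, "ry": 0, "rz": 0}, {"gripper": 1, "x": -14, "y": 0, "z": 0, "rx": 0, "ry": 0, "rz": 0}]}}

```text
clock: 35.8
tool_pos: [475.7, -292.0, 183.3]
tcp_rot: [0.514, 0.485, -0.514, 0.486]
ft_force: [0.4, -0.8, -4.3]
grip_width: 8.4
```

```bash
python3 - <<'E'
from h import *
for i in range(3): ctrl.snapshot("wrist")
s=cam("wrist");save(s,"w34");st()
t=cam("top");save(t,"t8");overlay(t,tray_wire(449.35,302.3,-.097),"t8o",(150,250,240,365),5,2.5)
go([449.4,302.3,190],-0.097-np.pi/2)
E
```

```text
t 36.00 pos [ 476.2 -292.5  182.3] grip 8.0 F [-0.1  0.3 -4.9] q6 0.94
[[0.002, 0.998, -0.058], [-0.002, -0.058, -0.998], [-1.0, 0.003, 0.002]]
t 36.05 pos [ 475.4 -291.8  180.6] q [-0.69  0.12  1.78  0.    1.24  0.94] -> delta {'x': -0.93, 'y': -6.04, 'z': -59.16, 'rx': 0.039, 'ry': -0.0, 'rz': 0.0} dist cm 59.5
```

View pics/w34.png

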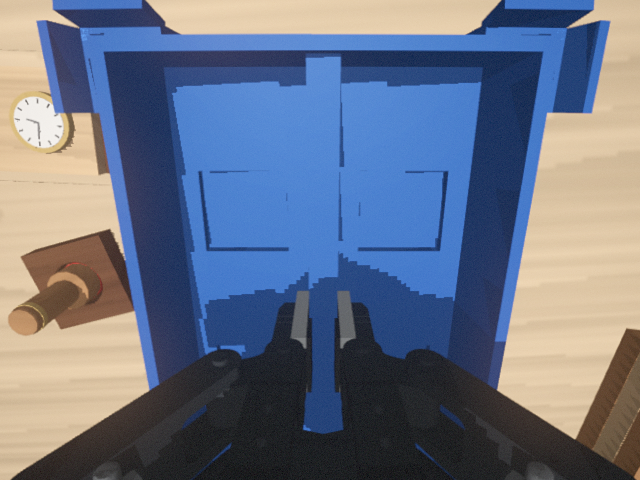

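View pics/t8o.png

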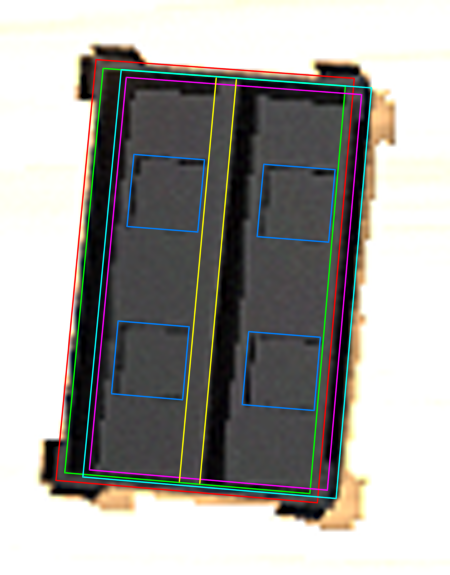

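```bash
python3 - <<'E'
from h import *
s=load("w34")
# pose of picture: 182.3
for z0 in(139.5,141.3,143):
    loc=[(98,60,50),(98,-60,50),(98,5,44),(98,-5,44),(102,64,50),(102,-64,50)]
    px=[(105,51.5),(543,51.5),(306.5,56),(341,56),(87,35),(561,35)]
    p,r=fit_tray(s,loc,px,[475,-292,-.06],z0);print(z0,p,r.round(1).tolist())
overlay(s,tray_wire(*p,z0),"w34o",(0,0,640,480),1.2,1.3)
E
```

```text
139.5 [ 4.77580008e+02 -2.92470925e+02 -5.72518968e-02] [[9.7, -0.2], [-11.0, -0.2], [0.6, -2.7], [-0.7, -2.7], [11.6, 1.1], [-13.0, 1.2]]
141.3 [ 4.77318810e+02 -2.92446185e+02 -5.72425231e-02] [[6.5, -0.1], [-7.8, -0.1], [0.4, -2.7], [-0.4, -2.7], [8.1, 1.0], [-9.5, 1.0]]
143 [ 4.77068847e+02 -2.92425050e+02 -5.72295614e-02] [[3.4, -0.1], [-4.7, -0.1], [0.2, -2.6], [-0.2, -2.6], [4.7, 0.8], [-6.1, 0.9]]
```

View pics/w34o.png

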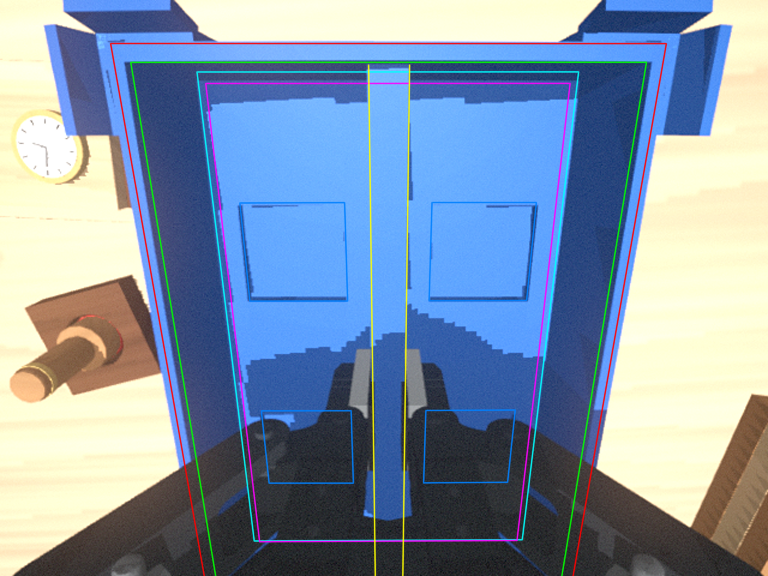

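```bash
python3 - <<'E'
from h import *
s=load("w34")
loc=np.array([(98,60,50),(98,-60,50),(98,5,44),(98,-5,44),(102,64,50),(102,-64,50),(41.5-18,33+18,9),(41.5+18,-33-18,9),(41.5-18,-51,9)],float)
px=np.array([(105,51.5),(543,51.5),(306.5,56),(341,56),(87,35),(561,35),(207,248.5),(446,171),(440,248.5)])
def f(p):
    W=Ro.from_euler("ZYX",[p[2],p[4],p[5]]).apply(loc-[0,0,36])+[p[0],p[1],p[3]+36]
    return (w2p(s,W)-px).ravel()
r=least_squares(f,[475,-292,-.057,141,0,0],x_scale=[1,1,.01,1,.01,.01],loss="soft_l1");print(r.x.round(4),f(r.x).reshape(-1,2).round(1).tolist())
E
```

```text
[ 4.770472e+02 -2.923025e+02 -5.880000e-02  1.429050e+02 -2.500000e-02
 -5.100000e-03] [[-0.5, 0.1], [0.1, 0.5], [-0.2, -2.8], [0.2, -2.8], [0.3, 0.6], [-0.6, 1.0], [0.6, 0.6], [2.2, -3.5], [-0.9, 0.8]]
```

Call:
{"method": "send_rows", "body": {"deltas": [{"gripper": 1, "x": -0.3, "y": -0.3, "z": -2.5, "rx": 0, "ry": 0, "rz": 0}, {"gripper": 1, "x": -0.6, "y": -0.8, "z": -7, "rx": 0.01, "ry": 0, "rz": 0}, {"gripper": 1, "x": -0.9, "y": -1.3, "z": -12, "rx": 0.01, "ry": 0, "rz": 0}, {"gripper": 1, "x": -0.9, "y": -1.8, "z": -17, "rx": 0.01, "ry": 0, "rz": 0}, {"gripper": 1, "x": -0.9, "y": -2.3, "z": -22, "rx": 0.02, "ry": 0, "rz": 0}]}}

```text
clock: 36.67
tool_pos: [463.4, -68.0, 188.0]
tcp_rot: [-0.519, -0.481, 0.52, -0.479]
ft_force: [1.1, 0.5, -3.1]
grip_width: 8.3
```

Call:
{"method": "send_rows", "body": {"deltas": [{"gripper": 1, "x": 0, "y": -0.5, "z": -5, "rx": 0, "ry": 0, "rz": 0}, {"gripper": 1, "x": 0, "y": -1, "z": -10, "rx": 0.01, "ry": 0, "rz": 0}, {"gripper": 1, "x": 0, "y": -1.6, "z": -15, "rx": 0.01, "ry": 0, "rz": 0}, {"gripper": 1, "x": 0, "y": -2.1, "z": -20, "rx": 0.02, "ry": 0, "rz": 0}, {"gripper": 1, "x": 0, "y": -2.7, "z": -25, "rx": 0.02, "ry": 0, "rz": 0}]}}

```text
clock: 37.3
tool_pos: [453.8, 185.4, 186.8]
tcp_rot: [-0.523, -0.477, 0.525, -0.473]
ft_force: [0.5, -0.6, -3.7]
grip_width: 8.3
```

```bash
python3 - <<'E'
from h import *
go([449.4,302.3,190],-0.097-np.pi/2)
E
```

```text
t 37.30 pos [453.8 185.4 186.8] q [ 0.23 -0.04  1.94  0.    1.25  1.89] -> delta {'x': -0.31, 'y': -1.59, 'z': -11.59, 'rx': -0.001, 'ry': -0.001, 'rz': 0.006} dist cm 11.7
```

```bash
python3 - <<'E'
from h import *
t=cam("top");save(t,"t9");overlay(t,tray_wire(449.35,302.3,-.097),"t9o",(150,250,240,365),5,2.5)
s=cam("scene");save(s,"s4")
E
```

```text
(no output)
```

View pics/t9o.png

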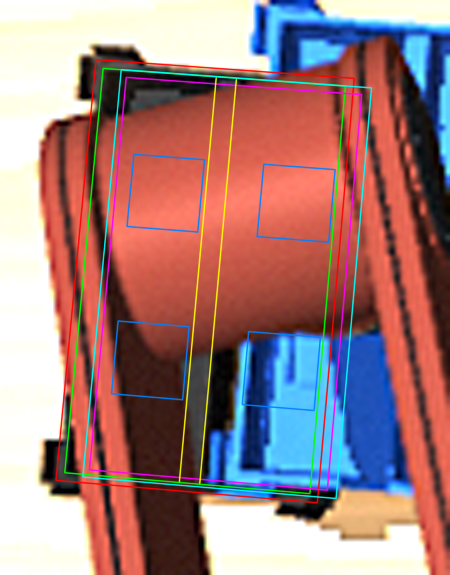

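View pics/s4.png

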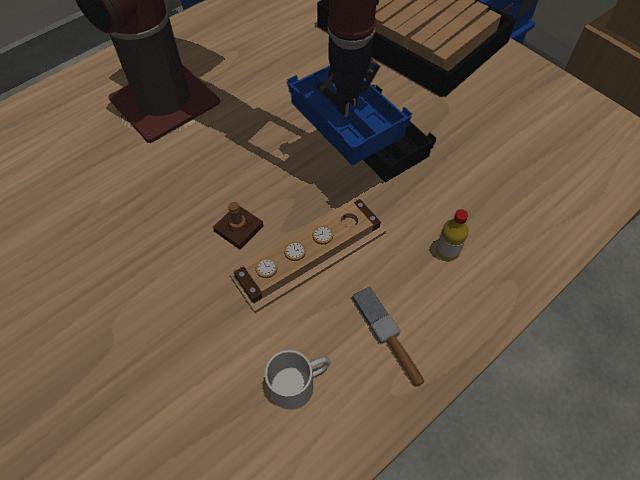

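Call:
{"method": "send_rows", "body": {"deltas": [{"gripper": 1, "x": -0.2, "y": -0.8, "z": -4.5, "rx": 0, "ry": 0, "rz": 0.006}, {"gripper": 1, "x": -0.3, "y": -1.3, "z": -9, "rx": 0, "ry": 0, "rz": 0.006}, {"gripper": 1, "x": -0.3, "y": -1.6, "z": -11.6, "rx": 0, "ry": 0, "rz": 0.006}, {"gripper": 1, "x": -0.3, "y": -1.6, "z": -11.6, "rx": 0, "ry": 0, "rz": 0.006}, {"gripper": 1, "x": -0.3, "y": -1.6, "z": -11.6, "rx": 0, "ry": 0, "rz": 0.006}]}}

```text
clock: 38.02
tool_pos: [447.2, 303.9, 189.0]
tcp_rot: [-0.522, -0.477, 0.523, -0.475]
ft_force: [-0.2, -0.9, -3.1]
grip_width: 8.1
```

```bash
python3 - <<'E'
from h import *
for i in range(4): ctrl.snapshot("wrist")
go([449.4,302.3,112],-0.097-np.pi/2)
s=cam("wrist");save(s,"w35");s=cam("scene");save(s,"s5");overlay(s,tray_wire(449.35,302.3,-.097),"s5o",(270,50,450,200),4.4,1.8)
E
```

```text
t 38.23 pos [448.2 303.9 190.1] q [0.45 0.08 1.81 0.   1.26 2.11] -> delta {'x': 7.81, 'y': 0.14, 'z': 0.17, 'rx': 0.003, 'ry': -0.002, 'rz': 0.001} dist cm 7.8
```

View pics/w35.png

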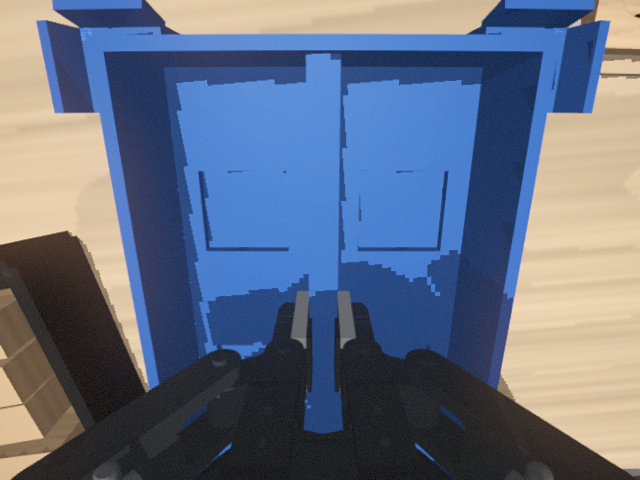

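View pics/s5o.png

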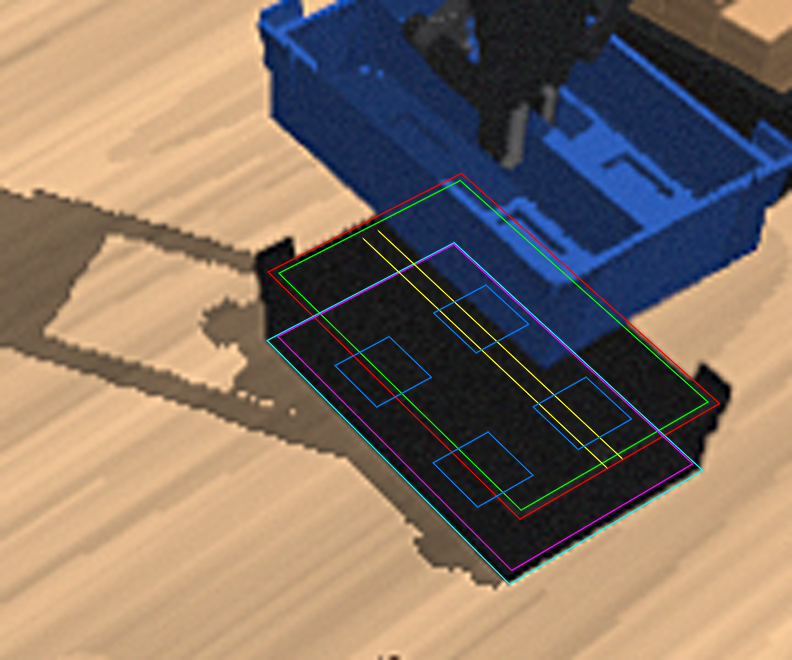

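Call:
{"method": "send_rows", "body": {"deltas": [{"gripper": 1, "x": 2.5, "y": 0.1, "z": 0.17, "rx": 0.003, "ry": 0, "rz": 0}, {"gripper": 1, "x": 5.5, "y": 0.1, "z": 0.17, "rx": 0.003, "ry": 0, "rz": 0}, {"gripper": 1, "x": 7.8, "y": 0.1, "z": 0.17, "rx": 0.003, "ry": 0, "rz": 0}, {"gripper": 1, "x": 8.1, "y": 0.1, "z": 0.17, "rx": 0.003, "ry": 0, "rz": 0}, {"gripper": 1, "x": 8.1, "y": 0.1, "z": 0.17, "rx": 0.003, "ry": 0, "rz": 0}]}}

```text
clock: 38.95
tool_pos: [449.7, 302.6, 110.0]
tcp_rot: [0.524, 0.476, -0.523, 0.474]
ft_force: [-0.4, 0.5, -2.4]
grip_width: 8.0
```

```bash
python3 - <<'E'
from h import *
for i in range(2): ctrl.snapshot("wrist")
o,R=st();go([449.4,302.3,91],-0.097-np.pi/2)
s=cam("scene");save(s,"s6");b=o["tool_pos"]
overlay(s,tray_wire(b[0],b[1],-.097,b[2]-41),"s6o",(290,60,450,200),5,1.8)
overlay(s,tray_wire(449.35,302.3,-.097),"s6k",(290,60,450,200),5,1.8)
E
```

```text
t 39.05 pos [450.2 303.  110.8] grip 8.1 F [ 0.5  0.4 -3. ] q6 2.11
[[0.002, 0.995, -0.097], [0.004, -0.097, -0.995], [-1.0, 0.001, -0.004]]
t 39.05 pos [450.2 303.  110.8] q [0.45 0.17 1.87 0.   1.1  2.11] -> delta {'x': 1.98, 'y': -0.07, 'z': 0.09, 'rx': -0.0, 'ry': -0.004, 'rz': -0.001} dist cm 2.0
```

View pics/s6o.png

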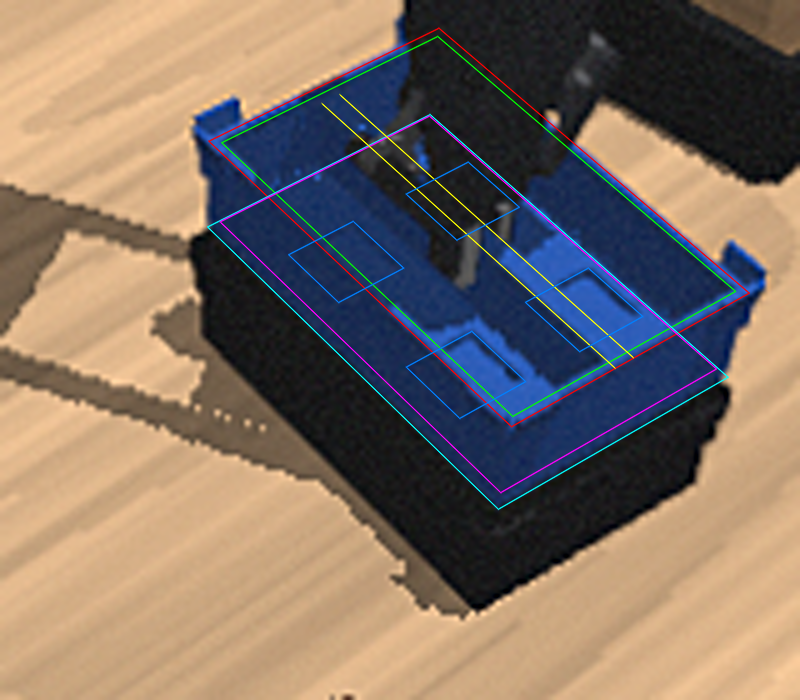

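View pics/s6k.png

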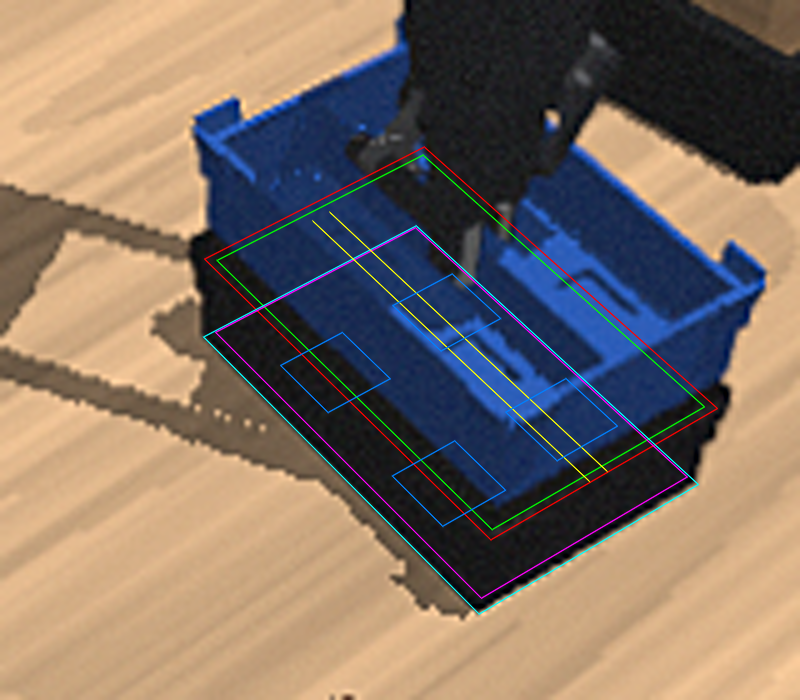

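Call:
{"method": "send_rows", "body": {"deltas": [{"gripper": 1, "x": 0.5, "y": -0.06, "z": 0.06, "rx": 0, "ry": -0.004, "rz": 0}, {"gripper": 1, "x": 0.9, "y": -0.06, "z": 0.06, "rx": 0, "ry": -0.004, "rz": 0}, {"gripper": 1, "x": 1.2, "y": -0.06, "z": 0.06, "rx": 0, "ry": -0.004, "rz": 0}, {"gripper": 1, "x": 1.4, "y": -0.06, "z": 0.06, "rx": 0, "ry": -0.004, "rz": 0}, {"gripper": 1, "x": 1.4, "y": -0.06, "z": 0.06, "rx": 0, "ry": -0.004, "rz": 0}]}}

```text
clock: 39.72
tool_pos: [449.4, 302.5, 96.5]
tcp_rot: [0.524, 0.475, -0.524, 0.476]
ft_force: [-0.8, 0.4, -3.9]
grip_width: 7.9
```

```bash
python3 - <<'E'
from h import *
st();go([449.4,302.3,91],-0.097-np.pi/2)
E
```

```text
t 39.73 pos [449.4 302.5  96.5] grip 7.9 F [-0.8  0.4 -3.9] q6 2.12
[[0.001, 0.995, -0.097], [-0.001, -0.097, -0.995], [-1.0, 0.001, 0.0]]
t 39.73 pos [449.4 302.5  96.5] q [ 0.45  0.19  1.87 -0.    1.07  2.12] -> delta {'x': 0.55, 'y': 0.01, 'z': 0.02, 'rx': -0.0, 'ry': 0.0, 'rz': -0.001} dist cm 0.5
```

Between the lugs now without any contact force. Continue.

Call:
{"method": "send_rows", "body": {"deltas": [{"gripper": 1, "x": 0.2, "y": 0, "z": 0, "rx": 0, "ry": 0, "rz": 0}, {"gripper": 1, "x": 0.4, "y": 0, "z": 0, "rx": 0, "ry": 0, "rz": 0}, {"gripper": 1, "x": 0.5, "y": 0, "z": 0, "rx": 0, "ry": 0, "rz": 0}]}}

```text
clock: 40.1
tool_pos: [449.3, 302.4, 91.3]
tcp_rot: [0.524, 0.475, -0.524, 0.475]
ft_force: [-0.4, -0.7, -3.6]
grip_width: 8.0
```

```bash
python3 - <<'E'
from h import *
s=cam("scene");save(s,"s7");o,R=st();
overlay(s,[],"s7o",(290,60,450,200),5,1.8)
E
```

```text
t 40.15 pos [449.3 302.4  91.2] grip 8.2 F [-0.4 -0.9 -3.2] q6 2.12
[[0.001, 0.995, -0.097], [-0.001, -0.097, -0.995], [-1.0, 0.001, 0.001]]
```

View pics/s7o.png

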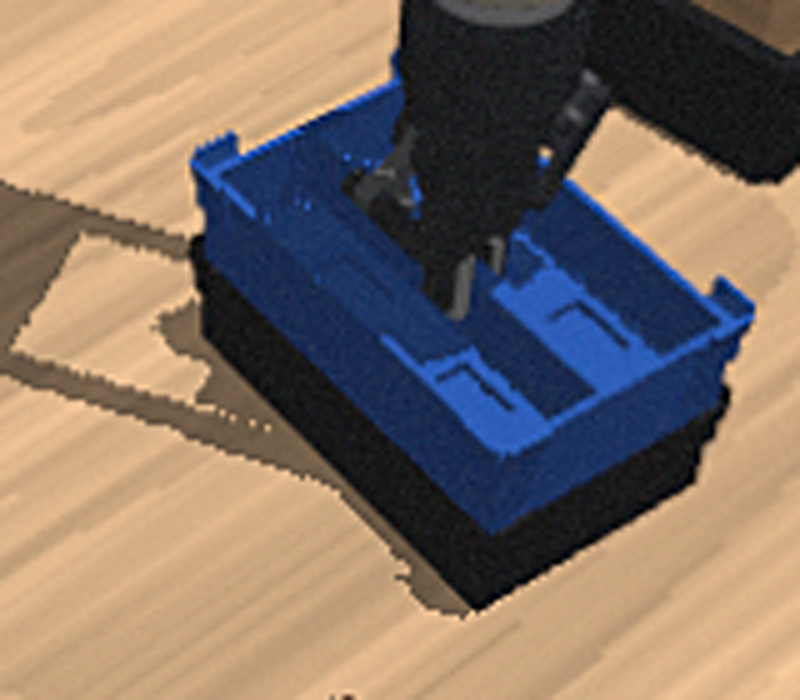

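Call:
{"method": "send_rows", "body": {"deltas": [{"gripper": 1, "x": 0.1, "y": 0, "z": 0, "rx": 0, "ry": 0, "rz": 0}, {"gripper": 1, "x": 0.2, "y": 0, "z": 0, "rx": 0, "ry": 0, "rz": 0}, {"gripper": 1, "x": 0.25, "y": 0, "z": 0, "rx": 0, "ry": 0, "rz": 0}]}}

```text
clock: 40.52
tool_pos: [449.4, 302.5, 91.1]
tcp_rot: [-0.523, -0.475, 0.524, -0.476]
ft_force: [-9.7, -5.3, 17.9]
grip_width: 7.9
```

Call:
{"method": "send_rows", "body": {"deltas": [{"gripper": 1, "x": -0.05, "y": 0, "z": 0, "rx": 0, "ry": 0, "rz": 0}, {"gripper": 0.6, "x": -0.05, "y": 0, "z": 0, "rx": 0, "ry": 0, "rz": 0}, {"gripper": 0.4, "x": -0.05, "y": 0, "z": 0, "rx": 0, "ry": 0, "rz": 0}, {"gripper": 0.3, "x": -0.05, "y": 0, "z": 0, "rx": 0, "ry": 0, "rz": 0}, {"gripper": 0.3, "x": -3, "y": 0, "z": 0, "rx": 0, "ry": 0, "rz": 0}]}}

```text
clock: 41.15
tool_pos: [447.4, 301.5, 118.8]
tcp_rot: [-0.522, -0.475, 0.526, -0.475]
ft_force: [0.2, 0.1, 0.6]
grip_width: 59.5
```

Call:
{"method": "send_rows", "body": {"deltas": [{"gripper": 0.3, "x": -5, "y": 0, "z": 0, "rx": 0, "ry": 0, "rz": 0}, {"gripper": 0.3, "x": -10, "y": 0, "z": 0, "rx": 0, "ry": 0, "rz": 0}, {"gripper": 0.3, "x": -15, "y": 0, "z": 0, "rx": 0, "ry": 0, "rz": 0}, {"gripper": 0.3, "x": -15, "y": 0, "z": 0, "rx": 0, "ry": 0, "rz": 0}]}}

```text
clock: 41.65
tool_pos: [450.6, 303.3, 274.4]
tcp_rot: [0.525, 0.474, -0.522, 0.476]
ft_force: [-0.2, -0.2, -0.2]
grip_width: 59.6
```

```bash
python3 - <<'E'
from h import *
for i in range(4): ctrl.snapshot("wrist")
w=cam("wrist");save(w,"w36");st()
s=cam("scene");save(s,"s8");overlay(s,tray_wire(449.35,302.3,-.097,50),"s8o",(290,60,450,200),5,1.8)
overlay(s,[],"s8c",(220,60,450,320),2.3,1.5)
E
```

```text
t 41.90 pos [447.3 301.6 266.8] grip 59.8 F [-0.6  0.8 -0.5] q6 2.12
[[-0.008, 0.995, -0.097], [-0.005, -0.097, -0.995], [-1.0, -0.007, 0.006]]
```

View pics/s8o.png

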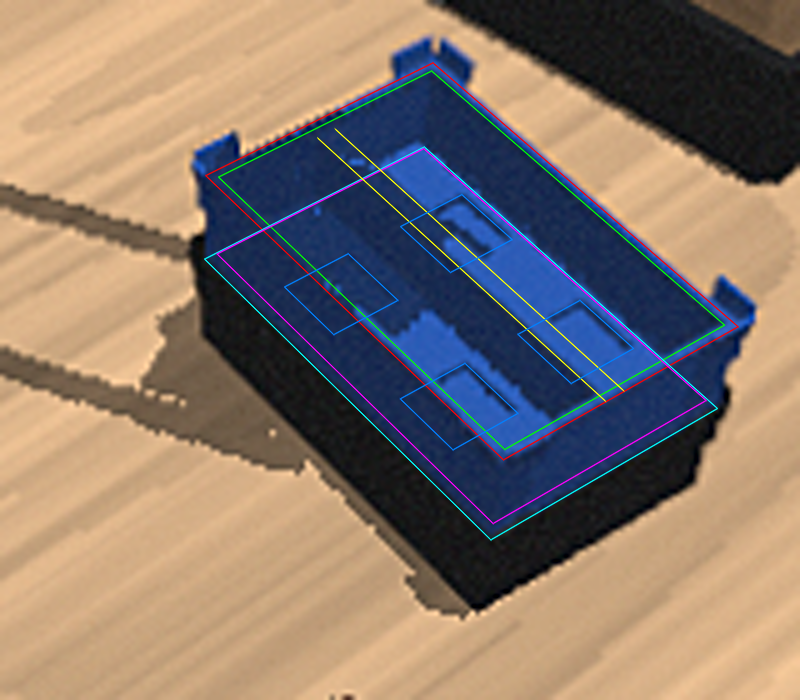

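View pics/w36.png

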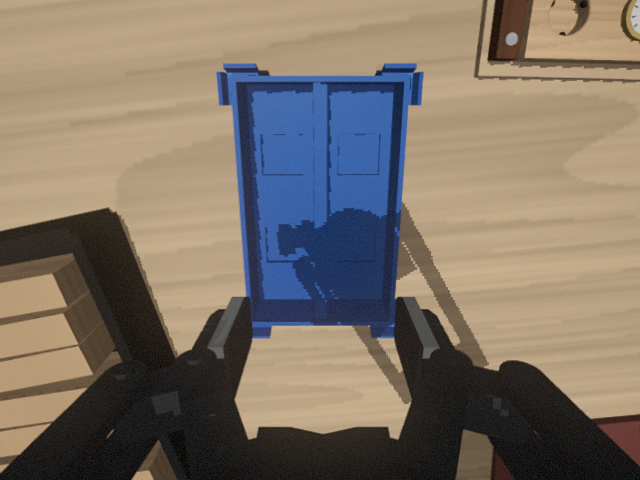

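View pics/s8c.png

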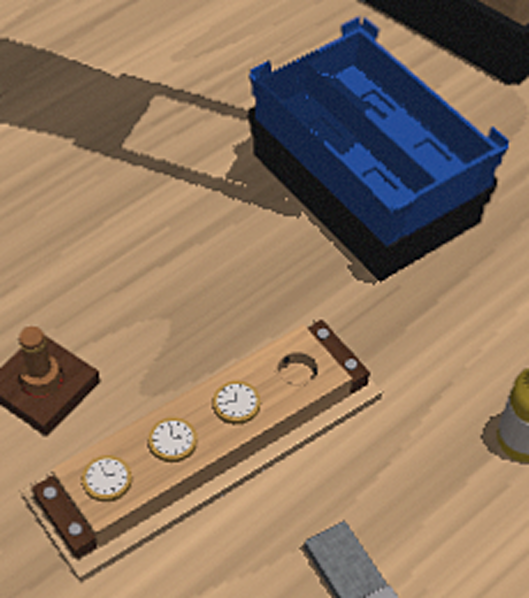

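```bash
python3 - <<'E'
from h import *
s=load("s8");a=np.linspace(0,2*np.pi,60)
L=[np.c_[x+20*np.cos(a),y+20*np.sin(a),np.full(60,z)] for z in(46,54) for x,y in((564,-106.8),(570.7,-43.2),(577.7,20.5))]
L=[L[0],L[3],L[1],L[4],L[2],L[5]]
overlay(s,L,"s8r",(225,190,385,310),5,1.5)
t=cam("top");save(t,"t10");crop(t,"t10c",150,220,480,360,2.4)
E
```

```text
(no output)
```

View pics/s8r.png

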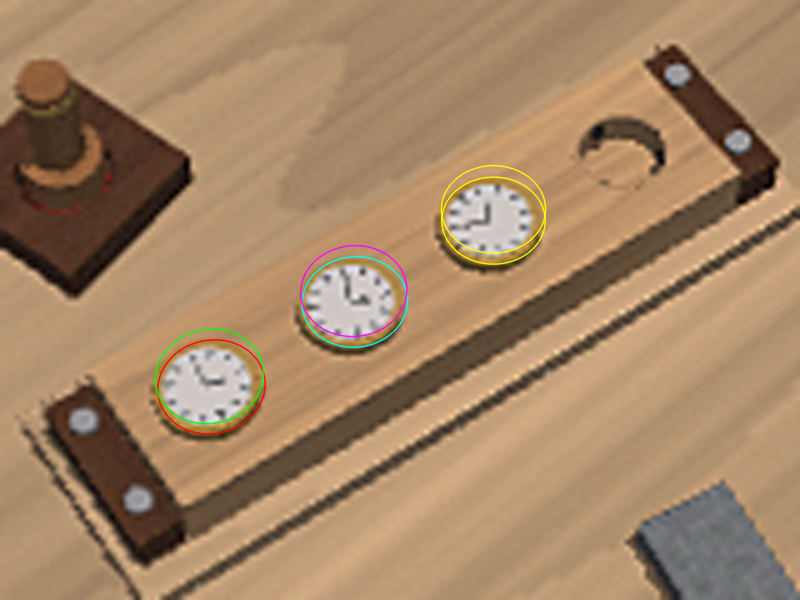

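View pics/t10c.png

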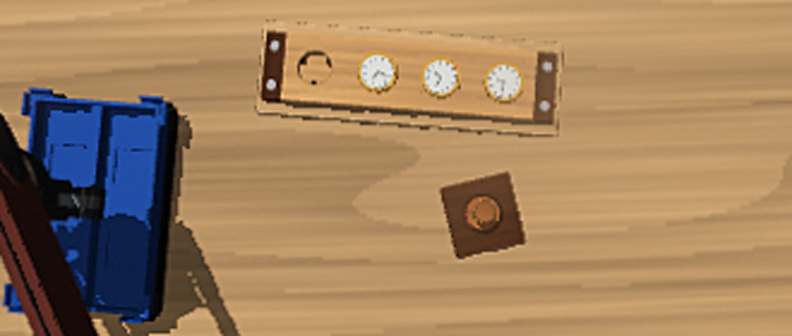

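The clock rims match the circles for the seated height (z = 46). The pusher stands in its well, the trays are stacked, and the robot touches nothing. Handing in.

```bash
python3 - <<'E'
from rig import ctrl
print(ctrl.job_done())
E
```

```text
the job is handed in; nothing more can be done
None
```

I finished the job and handed it in at about 42 s of the 210 s; no verdict is reported.

- **Clocks:** there were three. I set each one loosely into its own recess and pressed it home with the pusher. Each time the force fell away as the catches snapped over. It then rose to about 19 N against a hard stop, with the pressing face at 46 mm, which is where the dial lies when the rim is on the wood. The last scene picture matches that seated height (dial at 46 mm, not 54 mm) for all three. The fourth recess stays empty.
- **Pusher:** it stands upright in its stand.
- **Trays:** the blue tray is stacked on the black one. Its weight came onto the black rim 50 mm higher, as it should, and the outline in the last scene picture fits the same position and angle as the black tray. Neither tray had been knocked aside when I checked.
- **Bystanders:** I did not touch the glue, mug or brush.

Two checks disagreed slightly. The wrist and top cameras differed by up to about 2 mm, and the blue tray seemed tilted by about 1° while I carried it. Neither affected the final placement.

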